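Set out the ring stands in the sliding tray

ROBOT

A 7-joint arm with a two-finger parallel gripper is mounted at the origin on the work surface. World frame = base frame: x ahead of the robot, y to its left, z up, the work surface at z = 0. Lengths are in m, angles in rad, forces in N, time in s.
With the tool pointing down it reaches from about 0.425 to 0.925 m from the base axis. Payload 6.8 kg.
Tool frame: the origin (TCP) lies midway between the tips of the shut fingers; the grasp point (between the pads) lies 19 mm behind it; z points along the fingers, y is the direction in which the jaws open and shut (so a half turn about z gives the same grasp; the last joint's range is limited). The gripper opens to 85 mm and grips with 20 to 120 N. Pads are 22 mm wide; open, the fingers measure 114 mm over their backs; the gripper's body (76 mm by 85 mm) begins 54 mm behind the grasp point. The pads swing forward as they close: fully open they stand 13 mm farther back than shut.
Start: joints at [-1.449, 0.477, 0.022, 1.555, -0.011, 1.109, -0.083], TCP at [0.154, 0.657, 0.231] pointing down, gripper open.
Joint ranges: [-2.96, 2.96], [-0.34, 2.1], [-1.41, 1.46], [0.24, 2.44], [-1.37, 4.51], [0.17, 1.92], [-2.96, 2.96]. Speed limits (rad/s): [2.39, 2.39, 3.14, 3.14, 3.14, 3.14, 3.14].

INTERFACE

Orientations are given as a rotation vector (axis times angle).
In Python, from bench import r, imaging gives the robot as it stands.
- The arm moves only by the tool jog_arm, never from a script. Its argument "rows" is a list of rows, each an object with "delta_rot": the turn, a rotation vector about the tool's x, y, z in degrees, a list of three; "xyz": the shift along the tool's x, y, z in cm, a list of three; "fingers": the closure, from 0 (fully open) to 1 (shut). A call has exactly 5 rows; each row is the pose to reach, as a shift and turn from the pose measured when the call began, along the tool's axes at that moment; what a row does not reach only later rows make up. A row lasts 1/12 s, in which the tool goes at most 41.7 mm and 7.16 degrees, less where a joint would pass 70% of its speed; a pose out of reach is approached as far as the arm can. A call with a gripper value outside its range is refused whole. The fingers move at their own pace and stop on an object; "grip_force" is the grip in N (left out, the last holds). Time passes only in rows, so rows that repeat a pose let the fingers close, or fill a call up. It gives the time, the measured TCP pose, the force and the opening at its end, in the units of the state.
- r.get_obs(): the state, without advancing time (a new reading comes with each control period).
- imaging.grab_frame(name): name is "side" or "top" or "wrist"; returns the picture (420x560x3 uint8, blue, green, red); there is no depth.
- imaging.camera_info(name): a dict with "camera_matrix" (3x3 intrinsics, pixels), "k1" (the pictures are not rectified: a ray, as slopes to the right and down, at radius r is drawn at 1 + k1 r^2 times it, then the intrinsics apply), "xyz" and "attitude" of the camera in the world. Camera axes: x right, y down, z forward; pixel columns grow to the right and rows downward; lengths in m; the calibration is good to about 2 mm. A picture is of the moment at which its call begins: read the wrist's pose just before it. camera_info takes no time and is no camera call; for the wrist camera it gives the pose at the moment of the call.
- r.hand_in(): hands the job in, once; it reports no verdict.
Trained networks look in the newest picture that a camera, given by its name, has taken for a name from the list of things; names that differ only in an ending like _2 or _b are one class to them, and where a whole thing is asked for, a point or a joint stands for the part that bears it (a point fixed in the world has none). Each returns a list of dicts, best first, with "conf" (0 to 1); they miss things now and then, are a little off and sometimes report something else, mostly with a low value. They report only what shows in the picture. A call takes as long as a camera call. They do not tell look-alikes from the thing itself.
- imaging.find_in(camera, query): "position" ([column, row] in pixels, amid what is visible of it).
- imaging.cut_out(camera, query): "region" (420x560 bool, what is visible of it) and "position" ([column, row] in pixels, amid what is visible of it).
- imaging.tip_of(camera, query): "position" ([column, row] in pixels: a listed point, or the origin of a listed thing).
The state is a dict: "clock": time; "joints": joint angles; "qvel": joint speeds; "tau": joint torques, N m; "tcp_pos": TCP position; "orientation": TCP orientation; "contact_force": force on the tool from outside, world axes, zero at the start; "moment": the same for the moment, N m; "grip_width": finger opening in m.
Only numpy, scipy, OpenCV 4.12 (cv2) and the standard library are available. Lean on these libraries where they do the work, as an engineer would, in place of code of your own. Each camera call takes 0.05 s, during which the arm holds its last target.

TASK

Slide the brass gate of the tray fully open, then slide the ring stands one at a time out of their bays and along the row to its left part (as the robot sees it, beside the gate's grip), wholly past the bays, so that they stand in height order with the tallest nearest the left end. When all are in, slide the gate fully back to lock the bays. Keep the stands in the tray, and leave the bottle, dish and box as they are.

Things in the scene. Friction and masses are not known exactly. Their poses are not given: they have to be found in the camera images.
- tray: Fixed wooden sliding tray, 118 mm (x) by 474 mm (y), 19 mm high. Origin on its underside; +y to its left end, +x away from the robot, z up. Sliding floor at z = 6 mm. Along the far side runs a straight row channel; on the robot's side, right half, five parking bays open into it. Lips on all walls (z = 16 to 19 mm, overhang 7 mm) hold the stands down: posts pass a 28 mm opening.
- row_end (a point): Left end of the row, on its centre line at floor height: tray x = 35, y = 231, z = 6 mm. The row is 42 mm wide in x and runs from here to the right end at y = -225 mm. Its part from y = 231 to 33 mm, left of the first bay and beside a solid block bearing the gate's grip, is the display part; it holds five 36 mm stands in single file with 18 mm to spare.
- first_bay (a point): Middle of the leftmost bay's floor: tray x = -23, y = 12, z = 6 mm. The five bays are alike, 42 mm wide in y, centres at tray y = 12, -42, -96, -150, -204 mm, from their back at x = -46 mm to the row's edge at x = 14 mm, parted by 12 mm walls with rounded ends.
- gate (a joint): Sliding brass gate in m: 0 = locked (a 10 mm wide tooth stands in the middle of every bay mouth, at tray x = 2 to 12 mm, z up to 14.5 mm), 0.027 = fully open against its stop (the teeth have gone behind the bay walls). It grows as the grip moves towards tray +y (the left end); about 2 N of friction, no spring, stays where it is left.
- gate_grip (a point): Middle of the gate's brass grip, an upright block 14 mm (tray x) by 22 mm (tray y), from tray z = 20.5 to 44.5 mm, on the solid block left of the bays; at tray x = -22 mm, y = 100 mm + gate value, z = 32.5 mm.
- stand_58: Ring stand: white ceramic tile 36 x 36 x 8 mm with a dark upright wooden post 14 mm (its x) by 18 mm (its y) in the middle, 58 mm tall above it (the tallest). Origin under the tile's centre, axes as the tray's when square in its channel; on the sliding floor its post's top is at tray z = 72 mm. About 60 g, 3 mm play each side in channel and bay. It starts in any one of the bays, and may be absent.
- stand_50: Ring stand: white ceramic tile 36 x 36 x 8 mm with a dark upright wooden post 14 mm (its x) by 18 mm (its y) in the middle, 50 mm tall above it (number 2 from the tallest). Origin under the tile's centre, axes as the tray's when square in its channel; on the sliding floor its post's top is at tray z = 64 mm. About 60 g, 3 mm play each side in channel and bay. It starts in any one of the bays, and may be absent.
- stand_42: Ring stand: white ceramic tile 36 x 36 x 8 mm with a dark upright wooden post 14 mm (its x) by 18 mm (its y) in the middle, 42 mm tall above it (number 3 from the tallest). Origin under the tile's centre, axes as the tray's when square in its channel; on the sliding floor its post's top is at tray z = 56 mm. About 60 g, 3 mm play each side in channel and bay. It starts in any one of the bays, and may be absent.
- stand_34: Ring stand: white ceramic tile 36 x 36 x 8 mm with a dark upright wooden post 14 mm (its x) by 18 mm (its y) in the middle, 34 mm tall above it (number 4 from the tallest). Origin under the tile's centre, axes as the tray's when square in its channel; on the sliding floor its post's top is at tray z = 48 mm. About 60 g, 3 mm play each side in channel and bay. It starts in any one of the bays, and may be absent.
- stand_26: Ring stand: white ceramic tile 36 x 36 x 8 mm with a dark upright wooden post 14 mm (its x) by 18 mm (its y) in the middle, 26 mm tall above it (the shortest). Origin under the tile's centre, axes as the tray's when square in its channel; on the sliding floor its post's top is at tray z = 40 mm. About 60 g, 3 mm play each side in channel and bay. It starts in any one of the bays, and may be absent.
- cologne: Bystander: amber glass cologne bottle 46 x 62 mm, 120 mm tall with its round cap, right of the tray. Origin under its centre.
- pin_dish: Bystander: small round ceramic dish, 90 mm across, 22 mm high, beyond the tray. Origin under its centre.
- lid_box: Bystander: clear plastic box 100 x 150 mm, 52 mm high with its half-drawn lid, left of the tray. Origin under its centre.
Things that resemble listed ones, but are neither listed nor needed, are in the scene too. Leave any blue or purple look-alike of the stand_26 alone.

How it is judged:
By the outcome, as a careful person would: the job done as asked, in the order asked, and still so for the second after the job is handed in, with the robot touching nothing.
Of stand_58, stand_50, stand_42, stand_34, stand_26 only 3 to 5 are there at a start; the rules pass over those that are not, and their reading is None.
At some moment in a run one of stand_58, stand_50, stand_42, stand_34, stand_26 may be knocked a few centimetres aside while the robot is not near it.
Once in a run the grip may slacken for a moment while it holds something.
It also fails if it takes over 210 s, if anything falls off the work surface, if the arm or the gripper's body presses on something with over 40 N, if the wrist force passes 120 N, or if a joint passes its speed limit or range.

## Working session

There is one attempt and no reset: what is moved stays moved. The work goes in short steps, Python scripts to look and compute and a tool call to move; the robot and the scene stay as the last step left them, time stands still between calls to the robot, and variables do not carry over. Pictures are saved under pics/ and viewed, and the job is handed in when it is done.

Besides the shell and the picture viewer there is one more tool, called after ">>>" as name(argument=value, ...), one argument or row to a line, values as JSON. jog_arm: Moves the arm, as the interface text tells. Its arguments: {"type":"object","properties":{"rows":{"type":"array","items":{"type":"object","properties":{"delta_rot":{"type":"array","items":{"type":"number"}},"xyz":{"type":"array","items":{"type":"number"}},"fingers":{"type":"number"}}}},"grip_force":{"type":"number"}},"required":["rows"]}

```bash
ls; mkdir -p pics; python3 - <<'E'
from bench import r, imaging
import cv2
o=r.get_obs()
for k,v in o.items(): print(k,v)
for n in ["side","top","wrist"]:
    im=imaging.grab_frame(n); cv2.imwrite(f"pics/{n}0.png",im)
    print(n,imaging.camera_info(n))
E
```

```text
pics
clock 0.0
joints [-1.44906191  0.47781212  0.02233125  1.55644977 -0.01149155  1.10930555
 -0.08309617]
qvel [-0.00054208 -0.00018779  0.00150565 -0.00156523 -0.00068085  0.00100265
 -0.00127302]
tau [-9.10421750e-04 -5.96436310e+01  1.60744373e+00 -2.81192440e+01
  1.23478522e-02  9.36484372e-03  4.24080474e-05]
tcp_pos [0.15365257 0.65666854 0.23031821]
orientation [-3.60163379e-01 -3.12080680e+00  2.89855733e-03]
contact_force [0.32214807 0.00501297 0.07333055]
moment [-0.02986426 -0.03803725 -0.0262775 ]
grip_width 0.08524099979234655
side {'camera_matrix': array([[440.59673434,   0.        , 285.97774502],
       [  0.        , 440.59673434, 213.8945686 ],
       [  0.        ,   0.        ,   1.        ]]), 'k1': 0.02914609052204372, 'xyz': array([ 0.25605083, -0.93298702,  0.77379321]), 'attitude': array([-2.17322092,  0.38552264, -0.16235439])}
top {'camera_matrix': array([[417.5319634 ,   0.        , 276.02450499],
       [  0.        , 417.5319634 , 212.34066785],
       [  0.        ,   0.        ,   1.        ]]), 'k1': -0.11116219275226107, 'xyz': array([0.33270074, 0.01664358, 1.40910446]), 'attitude': array([-2.09914278,  2.13298239, -0.18870866])}
wrist {'camera_matrix': array([[363.07206632,   0.        , 280.05863772],
       [  0.        , 363.07206632, 211.34994787],
       [  0.        ,   0.        ,   1.        ]]), 'k1': 0.02120928756257322, 'xyz': array([0.07549079, 0.67555035, 0.37247319]), 'attitude': array([2.25487566, 1.78816062, 0.28490128])}
```

View pics/top0.png

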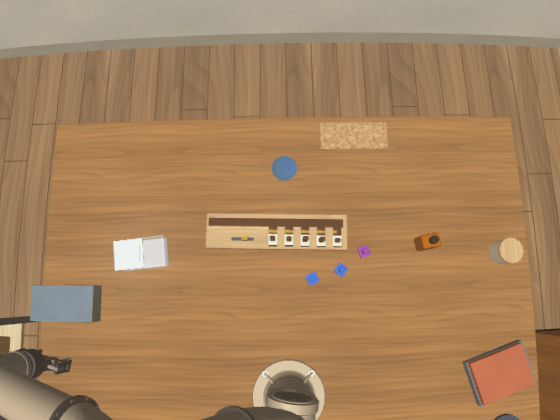

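View pics/side0.png

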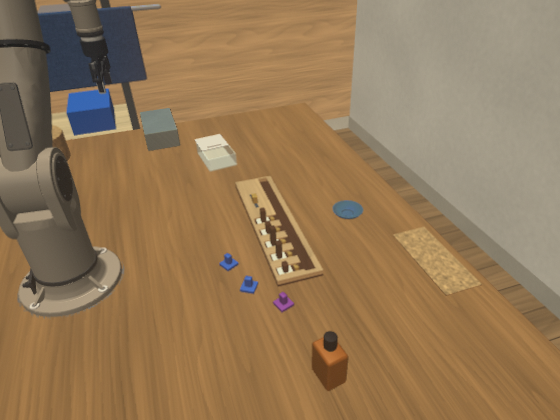

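View pics/wrist0.png

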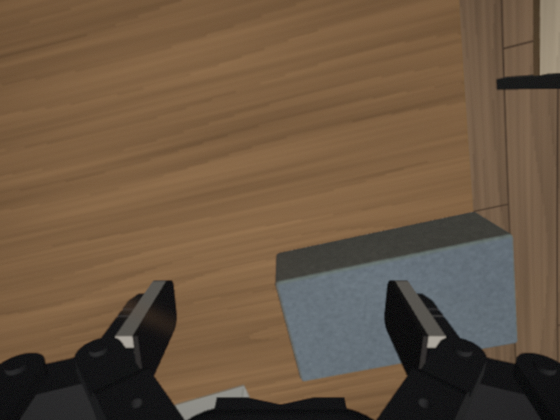

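The top picture shows the tray at about (206–347, 213–250) with five posts at row ~240, columns 273–337. Its gate grip is at (243, 239). The blue and purple look-alikes are outside the tray at (312,279), (341,269) and (364,251).

```bash
cat > h.py <<'E'
from bench import r, imaging
import cv2, numpy as np
from scipy.spatial.transform import Rotation as R
def ray(ci,px):
    K=ci['camera_matrix']; d=(np.array(px,float)-[K[0,2],K[1,2]])/[K[0,0],K[1,1]]
    u=d.copy()
    for _ in range(20): u=d/(1+ci['k1']*(u@u))
    return R.from_rotvec(ci['attitude']).apply([u[0],u[1],1.])
def atz(ci,px,z):
    v=ray(ci,px); c=ci['xyz']; return c+v*(z-c[2])/v[2]
def proj(ci,P):
    p=R.from_rotvec(ci['attitude']).inv().apply(np.atleast_2d(P)-ci['xyz']); u=p[:,:2]/p[:,2:]
    u=u*(1+ci['k1']*(u**2).sum(1,keepdims=True)); K=ci['camera_matrix']
    return u*[K[0,0],K[1,1]]+[K[0,2],K[1,2]]
def toolinfo():
    o=r.get_obs(); return o, R.from_rotvec(o['orientation'])
E
python3 - <<'E'
from h import *
np.set_printoptions(precision=4,suppress=True)
for cam in ["top","side"]:
    imaging.grab_frame(cam); ci=imaging.camera_info(cam)
    for q,z in [("row_end",.006),("first_bay",.006),("gate_grip",.0325),("tray",0),("stand_58",.006),("stand_50",.006),("stand_42",.006),("stand_34",.006),("stand_26",.006)]:
        for d in imaging.tip_of(cam,q)[:6]: print(cam,q,round(d['conf'],2),np.round(d['position'],1),atz(ci,d['position'],z))
    m=imaging.cut_out(cam,"tray")
    if cam=="top":
        for d in m[:1]:
            c=max(cv2.findContours(d['region'].astype('uint8'),0,1)[0],key=cv2.contourArea)
            b=cv2.boxPoints(cv2.minAreaRect(c)); print(b)
            print([atz(ci,p,.019) for p in b])
o,T=toolinfo(); print(T.as_matrix(), o['clock'])
ci=imaging.camera_info('wrist'); print('cam in tool',T.inv().apply(ci['xyz']-o['tcp_pos']),(T.inv()*R.from_rotvec(ci['attitude'])).as_matrix())
im=imaging.grab_frame("side"); cv2.imwrite("pics/sidecrop.png",cv2.resize(im[170:320,200:350],None,fx=4,fy=4,interpolation=cv2.INTER_CUBIC))
E
```

```text
top row_end 0.97 [210.  220.5] [0.5783 0.2586 0.006 ]
top first_bay 0.93 [271.  240.9] [0.5048 0.0503 0.006 ]
top gate_grip 0.67 [245.2 238.7] [0.5103 0.1354 0.0325]
top tray 0.66 [274.7 232.9] [0.5327 0.0375 0.    ]
top stand_58 0.56 [303.9 240.3] [ 0.505  -0.0609  0.006 ]
top stand_58 0.54 [335.  242.3] [ 0.4963 -0.1658  0.006 ]
top stand_58 0.53 [268.2 237.5] [0.5165 0.0597 0.006 ]
top stand_58 0.53 [288.6 236.9] [ 0.5174 -0.0094  0.006 ]
top stand_58 0.46 [340.4 269.5] [ 0.4045 -0.1804  0.006 ]
top stand_58 0.45 [363.1 253.8] [ 0.4555 -0.2593  0.006 ]
top stand_50 0.56 [303.9 240.3] [ 0.505  -0.0609  0.006 ]
top stand_50 0.54 [335.  242.3] [ 0.4963 -0.1658  0.006 ]
top stand_50 0.53 [268.2 237.5] [0.5165 0.0597 0.006 ]
top stand_50 0.53 [288.6 236.9] [ 0.5174 -0.0094  0.006 ]
top stand_50 0.46 [340.4 269.5] [ 0.4045 -0.1804  0.006 ]
top stand_50 0.45 [363.1 253.8] [ 0.4555 -0.2593  0.006 ]
top stand_42 0.56 [303.9 240.3] [ 0.505  -0.0609  0.006 ]
top stand_42 0.54 [335.  242.3] [ 0.4963 -0.1658  0.006 ]
top stand_42 0.53 [268.2 237.5] [0.5165 0.0597 0.006 ]
top stand_42 0.53 [288
[... 2527 characters left out ...]
5] [ 0.3778 -0.0908  0.006 ]
side stand_34 0.47 [266.3 233.9] [ 0.5048 -0.0061  0.006 ]
side stand_34 0.46 [246.8 287.6] [ 0.3994 -0.1862  0.006 ]
side stand_26 0.77 [281.4 304.7] [ 0.4598 -0.267   0.006 ]
side stand_26 0.62 [264.4 222.7] [0.515 0.045 0.006]
side stand_26 0.55 [276.7 259.8] [ 0.4981 -0.1179  0.006 ]
side stand_26 0.5 [228.8 264.5] [ 0.3778 -0.0908  0.006 ]
side stand_26 0.47 [266.3 233.9] [ 0.5048 -0.0061  0.006 ]
side stand_26 0.46 [246.8 287.6] [ 0.3994 -0.1862  0.006 ]
[[-0.9737  0.2278  0.    ]
 [ 0.2278  0.9737 -0.    ]
 [-0.     -0.     -1.    ]] 1.25
cam in tool [ 0.0804  0.0002 -0.1419] [[-0.0003 -0.9499 -0.3125]
 [ 1.     -0.0003 -0.0002]
 [ 0.0001 -0.3125  0.9499]]
```

View pics/sidecrop.png

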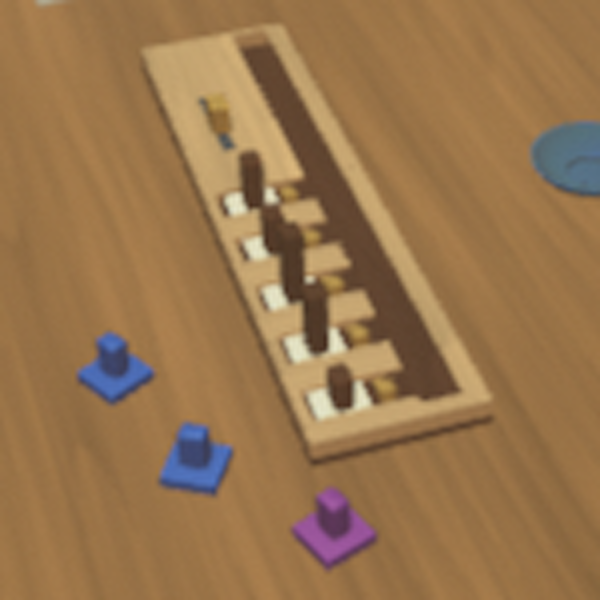

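```bash
cat >> h.py <<'E'
def plan(P,yaw=-0.031,frac=1.0):
    """target TCP world P, jaws along tray x; prints tool-frame cm shift and deg turn"""
    o,T=toolinfo(); c,s=np.cos(yaw),np.sin(yaw)
    Tt=R.from_matrix(np.array([[-s,c,0],[c,s,0],[0,0,-1]]).T @ np.eye(3)) if 0 else R.from_matrix(np.column_stack([[-s,c,0],[c,s,0],[0,0,-1]]))
    d=T.inv().apply(np.array(P)-o['tcp_pos'])*100; rv=np.degrees((T.inv()*Tt).as_rotvec())
    print('clock',round(o['clock'],2),'shift cm',np.round(d,2),'rot',np.round(rv,1))
E
python3 -c "
from h import *
plan([.53,.10,.31])"
```

```text
clock 1.3 shift cm [-49.33 -45.69  -7.87] rot [ 0.   0.  78.6]
```

>>> jog_arm(
  rows=[
    {"xyz": [-2,-1.5,-0.5],"delta_rot": [0,0,5]},
    {"xyz": [-5,-4,-1],"delta_rot": [0,0,11]},
    {"xyz": [-8,-7,-2],"delta_rot": [0,0,17]},
    {"xyz": [-10.5,-9.5,-3],"delta_rot": [0,0,23]},
    {"xyz": [-13,-12,-4],"delta_rot": [0,0,29]},
  ],
)

```text
$.rows[0]: bad value
```

```bash
python3 -c "
from h import *
plan([.53,.10,.31])"
```

```text
clock 1.3 shift cm [-49.33 -45.69  -7.87] rot [ 0.   0.  78.6]
```

>>> jog_arm(
  rows=[
    {"xyz": [-2,-1.5,-0.5],"delta_rot": [0,0,5],"fingers": 0},
    {"xyz": [-5,-4,-1],"delta_rot": [0,0,11],"fingers": 0},
    {"xyz": [-8,-7,-2],"delta_rot": [0,0,17],"fingers": 0},
    {"xyz": [-10.5,-9.5,-3],"delta_rot": [0,0,23],"fingers": 0},
    {"xyz": [-13,-12,-4],"delta_rot": [0,0,29],"fingers": 0},
  ],
)

```text
clock: 1.72
tcp_pos: [0.2542, 0.5088, 0.2717]
orientation: [1.139, 2.928, -0.0]
contact_force: [1.2, -0.7, 0.1]
grip_width: 0.0854
```

```bash
python3 -c "
from h import *
plan([.53,.10,.31])"
```

```text
clock 1.72 shift cm [-47.95 -11.5   -3.82] rot [-0.   0.  49.3]
```

>>> jog_arm(
  rows=[
    {"xyz": [-3.5,-1,-0.5],"delta_rot": [0,0,5],"fingers": 0.3},
    {"xyz": [-7,-2,-1],"delta_rot": [0,0,11],"fingers": 0.3},
    {"xyz": [-11,-3,-1.5],"delta_rot": [0,0,16],"fingers": 0.3},
    {"xyz": [-15,-4,-2],"delta_rot": [0,0,22],"fingers": 0.3},
    {"xyz": [-18,-4.5,-2.5],"delta_rot": [0,0,27],"fingers": 0.3},
  ],
)

```text
clock: 2.13
tcp_pos: [0.3581, 0.3504, 0.2973]
orientation: [1.801, 2.574, 0.0]
contact_force: [1.3, 0.6, -0.4]
grip_width: 0.0598
```

```bash
python3 -c "
from h import *
plan([.53,.10,.31])"
```

```text
clock 2.13 shift cm [-29.42   7.57  -1.26] rot [ 0.   0.  21.8]
```

>>> jog_arm(
  rows=[
    {"xyz": [-3.7,1,-0.2],"delta_rot": [0,0,5],"fingers": 0.4},
    {"xyz": [-7.5,2,-0.4],"delta_rot": [0,0,10],"fingers": 0.4},
    {"xyz": [-11,3,-0.6],"delta_rot": [0,0,14],"fingers": 0.4},
    {"xyz": [-15,4,-0.8],"delta_rot": [0,0,18],"fingers": 0.4},
    {"xyz": [-19,5,-1],"delta_rot": [0,0,21.8],"fingers": 0.4},
  ],
)

```text
clock: 2.55
tcp_pos: [0.4709, 0.1875, 0.3079]
orientation: [2.258, 2.184, 0.002]
contact_force: [0.4, 0.5, -0.4]
grip_width: 0.0511
```

```bash
python3 -c "
from h import *
plan([.53,.10,.31])"
```

```text
clock 2.55 shift cm [-8.55  6.2  -0.22] rot [ 0.  -0.1 -0.1]
```

>>> jog_arm(
  rows=[
    {"xyz": [-3,2,-0.2],"delta_rot": [0,0,0],"fingers": 0.4},
    {"xyz": [-6,4,-0.2],"delta_rot": [0,0,0],"fingers": 0.4},
    {"xyz": [-8.5,6.2,-0.2],"delta_rot": [0,0,0],"fingers": 0.4},
    {"xyz": [-8.5,6.2,-0.2],"delta_rot": [0,0,0],"fingers": 0.4},
    {"xyz": [-8.5,6.2,-0.2],"delta_rot": [0,0,0],"fingers": 0.4},
  ],
)

```text
clock: 2.97
tcp_pos: [0.5308, 0.0985, 0.31]
orientation: [2.262, 2.179, 0.002]
contact_force: [0.1, 0.6, 0.6]
grip_width: 0.0515
```

```bash
python3 - <<'E'
from h import *
np.set_printoptions(precision=4,suppress=True)
ci=imaging.camera_info('wrist'); o=r.get_obs(); print(o['tcp_pos'],o['qvel'].max() if hasattr(o['qvel'],'max') else o['qvel'])
im=imaging.grab_frame("wrist"); cv2.imwrite("pics/w1.png",im)
np.save('w1.npy',im); import pickle; pickle.dump(ci,open('w1.pkl','wb'))
for q,z in [("row_end",.006),("first_bay",.006),("gate_grip",.0325),("tray",0),("stand_58",.006)]:
    for d in imaging.tip_of('wrist',q)[:9]: print(q,round(d['conf'],2),np.round(d['position'],1),atz(ci,d['position'],z))
m=imaging.cut_out('wrist',"tray")
for d in m[:1]:
    c=max(cv2.findContours(d['region'].astype('uint8'),0,1)[0],key=cv2.contourArea)
    print(cv2.approxPolyDP(c,8,True)[:,0], )
E
```

```text
[0.5308 0.0985 0.31  ] 0.01612653383212721
row_end 0.58 [312.9   9.1] [0.5729 0.2621 0.006 ]
first_bay 0.65 [262.9 201.6] [0.507  0.0462 0.006 ]
gate_grip 0.72 [261.3 127.4] [0.5114 0.1415 0.0325]
gate_grip 0.65 [268.4 308.3] [ 0.5081 -0.0942  0.0325]
tray 0.69 [282.4 212.1] [0.5314 0.0291 0.    ]
tray 0.32 [452.1 223.6] [0.7546 0.0045 0.    ]
stand_58 0.91 [266.9 199.7] [0.5122 0.0486 0.006 ]
stand_58 0.91 [245.6 389.5] [ 0.4647 -0.2529  0.006 ]
stand_58 0.71 [270.6 306.8] [ 0.5097 -0.1092  0.006 ]
stand_58 0.66 [266.2 276.5] [ 0.5058 -0.0611  0.006 ]
stand_58 0.57 [266.1 347.7] [ 0.4999 -0.1779  0.006 ]
stand_58 0.47 [207.1 348.9] [ 0.4131 -0.1764  0.006 ]
[[342   0]
 [230   2]
 [247 368]
 [327 367]]
```

View pics/w1.png

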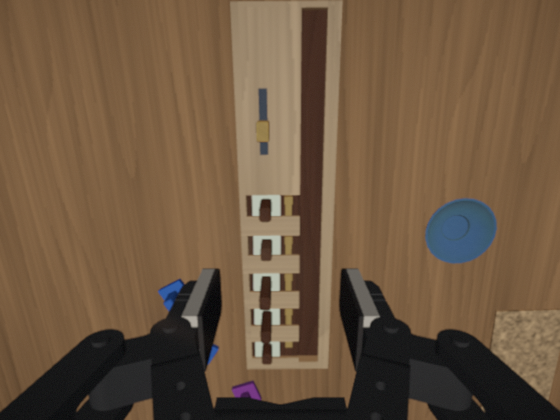

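```bash
python3 - <<'E'
import cv2,numpy as np
im=np.load('w1.npy')
cv2.imwrite('pics/w1a.png',cv2.resize(im[185:375,230:345],None,fx=3.1,fy=3.1,interpolation=cv2.INTER_CUBIC))
cv2.imwrite('pics/w1b.png',cv2.resize(im[0:190,225:350],None,fx=3.1,fy=3.1,interpolation=cv2.INTER_CUBIC))
E
```

```text
(no output)
```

View pics/w1a.png

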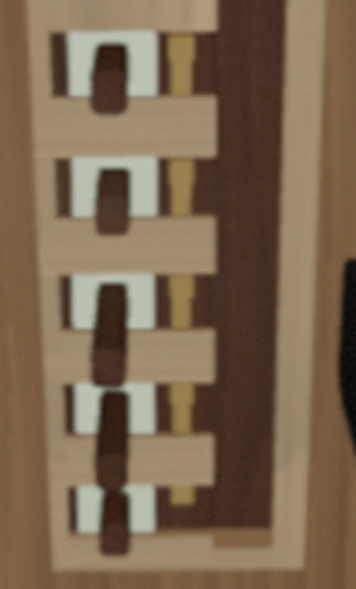

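View pics/w1b.png

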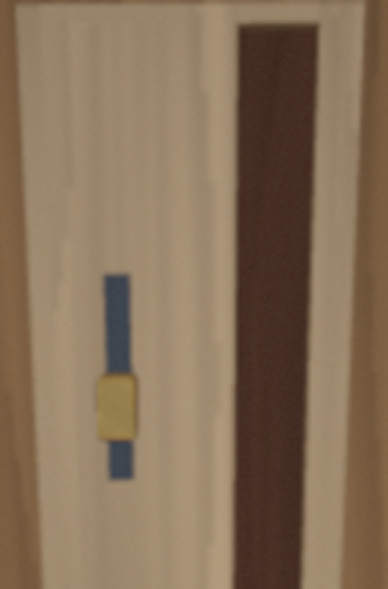

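```bash
cat >> h.py <<'E'
def tw(p,P):  # tray pose p=(x,y,yaw), tray points mm->world m
    P=np.atleast_2d(P)/1000.; return R.from_euler('z',p[2]).apply(P)+[p[0],p[1],0]
E
python3 - <<'E'
from h import *
import pickle
from scipy.optimize import least_squares
np.set_printoptions(precision=4,suppress=True)
ci=pickle.load(open('w1.pkl','rb'))
L=[((21,224,19),(301.8,7.7)),((49,224,19),(327.6,7.7)),((-59,237,19),(229.8,1)),((59,237,19),(343,.6)),((59,-237,19),(328.4,368.9)),((-59,-237,19),(246.8,369.2)),((-22,100,44.5),(262.4,131.6)),((49,-218,19),(317.7,356)),((-39,26,19),(246.8,195)),((-39,-2,19),(247.2,216.3))]
T=np.array([a for a,b in L]);U=np.array([b for a,b in L])
f=lambda p:(proj(ci,tw(p,T))-U).ravel()
s=least_squares(f,[.53,.035,-.03],loss='soft_l1'); print(s.x); print(f(s.x).reshape(-1,2))
np.save('tray.npy',s.x)
for i,y in enumerate([12,-42,-96,-150,-204]):
    for h in [72,64,56,48,40]:
        q=proj(ci,tw(s.x,[[-23,y-9,h]]))[0]; print(i+1,h,np.round((q-[230,185])*3.1))
E
```

```text
[ 0.533   0.033  -0.0265]
[[-0.0648  5.3945]
 [ 0.6124  4.9897]
 [-4.3945 -1.0637]
 [-4.802  -2.1704]
 [-2.7682 -1.2195]
 [-2.1964 -0.7114]
 [ 0.8365  4.0537]
 [ 1.3207  0.8969]
 [ 5.156  -0.7247]
 [ 5.5555 -0.5926]]
1 72 [104. 129.]
1 64 [105. 122.]
1 56 [106. 114.]
1 48 [107. 107.]
1 40 [108. 100.]
2 72 [108. 264.]
2 64 [109. 254.]
2 56 [109. 245.]
2 48 [110. 236.]
2 40 [111. 227.]
3 72 [111. 389.]
3 64 [112. 377.]
3 56 [113. 366.]
3 48 [113. 355.]
3 40 [114. 345.]
4 72 [114. 505.]
4 64 [115. 492.]
4 56 [116. 479.]
4 48 [116. 467.]
4 40 [117. 455.]
5 72 [117. 613.]
5 64 [118. 599.]
5 56 [118. 585.]
5 48 [119. 571.]
5 40 [119. 558.]
```

```bash
python3 - <<'E'
from h import *
import pickle
from scipy.optimize import least_squares
np.set_printoptions(precision=4,suppress=True)
ci=pickle.load(open('w1.pkl','rb'))
L=[((21,231,19),(301.8,7.7)),((49,231,19),(327.6,7.7)),((-54,240,19),(229.8,1)),((64,240,19),(343,.6)),((64,-234,19),(328.4,368.9)),((-54,-234,19),(246.8,369.2)),((-22,100,44.5),(262.4,131.6)),((49,-225,19),(317.7,362)),((-46,26,19),(246.8,195)),((-46,-2,19),(247.2,216.3))]
T=np.array([a for a,b in L]);U=np.array([b for a,b in L])
f=lambda p:(proj(ci,tw(p,T))-U).ravel()
s=least_squares(f,[.53,.035,-.03],loss='soft_l1'); print(s.x); print(f(s.x).reshape(-1,2))
np.save('tray.npy',s.x)
for i,y in enumerate([12,-42,-96,-150,-204]):
    for h in [72,64,56,48,40]:
        q=proj(ci,tw(s.x,[[-23,y-9,h]]))[0]; print(i+1,h,np.round((q-[230,185])*3.1))
E
```

```text
[ 0.5322  0.0307 -0.029 ]
[[-0.1882  0.5031]
 [ 0.5925  0.1712]
 [ 0.2042 -1.9229]
 [-0.1314 -2.7362]
 [-0.2519 -1.4897]
 [ 0.2878 -1.1609]
 [ 0.4393  6.2078]
 [ 0.2689  0.3633]
 [-0.9899  1.1202]
 [-0.5309  1.1844]]
1 72 [102. 135.]
1 64 [103. 128.]
1 56 [104. 120.]
1 48 [105. 113.]
1 40 [106. 106.]
2 72 [106. 270.]
2 64 [106. 260.]
2 56 [107. 250.]
2 48 [108. 241.]
2 40 [109. 232.]
3 72 [109. 394.]
3 64 [109. 382.]
3 56 [110. 371.]
3 48 [111. 360.]
3 40 [112. 350.]
4 72 [112. 510.]
4 64 [112. 496.]
4 56 [113. 484.]
4 48 [114. 471.]
4 40 [114. 460.]
5 72 [114. 617.]
5 64 [115. 603.]
5 56 [115. 589.]
5 48 [116. 575.]
5 40 [117. 562.]
```

The enlarged crops show five posts, brass teeth in the bay mouths, and the grip at (262,132). Side post lengths and wrist parallax both rank the bays, left to right: 42, 34, 58, 50, 26. Next I go to the gate grip.

```bash
cat >> h.py <<'E'
def pt(x,y,z):
    p=np.load('tray.npy'); plan(tw(p,[x,y,z])[0],yaw=p[2])
def where():
    p=np.load('tray.npy'); o=r.get_obs(); q=R.from_euler('z',-p[2]).apply(o['tcp_pos']-[p[0],p[1],0])*1000
    print('tray mm',np.round(q,1),'w',np.round(o['grip_width'],4),'F',np.round(o['contact_force'],1),'t',round(o['clock'],2))
E
python3 -c "
from h import *
p=np.load('tray.npy');p[1]+=.0015;np.save('tray.npy',p)
where();pt(-22,106,70);pt(-22,106,26)"
```

```text
tray mm [ -4.7  69.4 309.9] w 0.0512 F [ 0.9 -0.3 -0.5] t 3.32
clock 3.32 shift cm [ 3.63 -1.76 23.99] rot [ 0.  -0.1 -0.1]
clock 3.32 shift cm [ 3.62 -1.76 28.39] rot [ 0.  -0.1 -0.1]
```

>>> jog_arm(
  rows=[
    {"xyz": [2,-1,3.5],"delta_rot": [0,0,0],"fingers": 0.4},
    {"xyz": [3.6,-1.8,7.5],"delta_rot": [0,0,0],"fingers": 0.4},
    {"xyz": [3.6,-1.8,11.5],"delta_rot": [0,0,0],"fingers": 0.4},
    {"xyz": [3.6,-1.8,15],"delta_rot": [0,0,0],"fingers": 0.4},
    {"xyz": [3.6,-1.8,18],"delta_rot": [0,0,0],"fingers": 0.4},
  ],
)

```text
clock: 3.73
tcp_pos: [0.5113, 0.1394, 0.1275]
orientation: [-2.252, -2.188, 0.0]
contact_force: [-1.4, 0.8, 0.6]
grip_width: 0.0511
```

```bash
python3 -c "
from h import *
where();pt(-22,106,70);pt(-22,106,26)
im=imaging.grab_frame('wrist'); cv2.imwrite('pics/w2.png',im)"
```

```text
tray mm [-24.  106.6 127.5] w 0.0511 F [-1.4  0.8  0.6] t 3.73
clock 3.73 shift cm [-0.06  0.2   5.75] rot [-0.1 -0.   0. ]
clock 3.73 shift cm [-0.06  0.21 10.15] rot [-0.1 -0.   0. ]
```

View pics/w2.png

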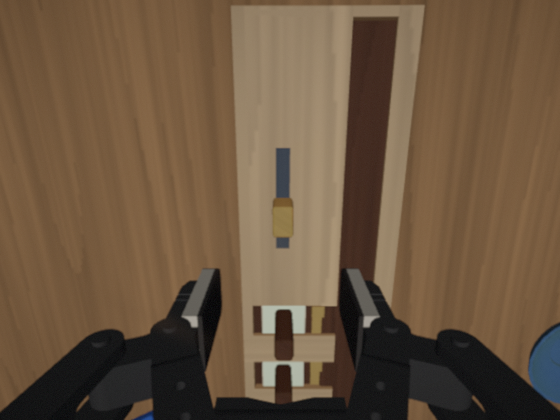

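```bash
python3 -c "
from h import *
ci=imaging.camera_info('wrist')
p=np.load('tray.npy')
for q,z in [((283.5,221),.0445),((355,17),.019),((341,333),.019),((392,17),.019),((257,306),.019),((257,335),.019),((255,362),.019),((255,388),.019)]:
  w=atz(ci,q,z); print(q,w,R.from_euler('z',-p[2]).apply(w-[p[0],p[1],0])*1000)
"
```

```text
(283.5, 221) [0.50990704 0.13950409 0.0445    ] [-25.4239063  106.65146797  44.5       ]
(355, 17) [0.55600928 0.25944351 0.019     ] [ 17.17731579 227.87859519  19.        ]
(341, 333) [0.55309469 0.03400568 0.019     ] [20.80794664  2.451159   19.        ]
(392, 17) [0.57811176 0.25865743 0.019     ] [ 39.29329258 227.73443234  19.        ]
(257, 306) [0.48718195 0.0603371  0.019     ] [-45.84136334  26.85817296  19.        ]
(257, 335) [0.48588532 0.03359664 0.019     ] [-46.36122599   0.09133895  19.        ]
(255, 362) [0.48296646 0.00735212 0.019     ] [-48.51703746 -26.22684318  19.        ]
(255, 388) [ 0.4816383  -0.01930921  0.019     ] [-49.07070782 -52.91549718  19.        ]
```

>>> jog_arm(
  rows=[
    {"xyz": [0,0.1,2],"delta_rot": [0,0,0],"fingers": 0.45},
    {"xyz": [0,0.1,4.5],"delta_rot": [0,0,0],"fingers": 0.45},
    {"xyz": [0,0.1,7],"delta_rot": [0,0,0],"fingers": 0.45},
    {"xyz": [0,0.1,9],"delta_rot": [0,0,0],"fingers": 0.45},
    {"xyz": [0,0.1,10],"delta_rot": [0,0,0],"fingers": 0.45},
  ],
  grip_force=20,
)

```text
clock: 4.2
tcp_pos: [0.5078, 0.1386, 0.0217]
orientation: [-2.249, -2.187, 0.014]
contact_force: [0.2, -0.7, -0.8]
grip_width: 0.0471
```

```bash
python3 -c "
from h import *
where()
im=imaging.grab_frame('wrist'); cv2.imwrite('pics/w3.png',im)"
```

```text
tray mm [-27.5 105.6  21.7] w 0.0471 F [ 0.2 -0.7 -0.8] t 4.2
```

View pics/w3.png

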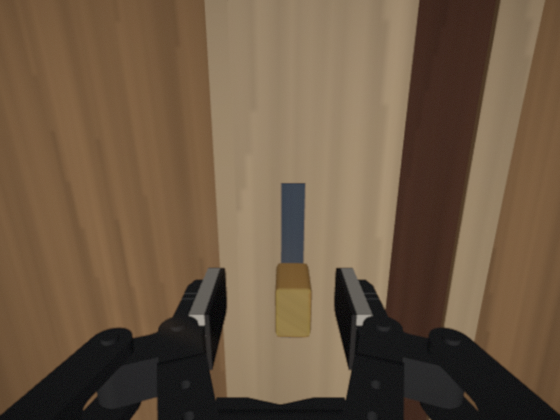

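>>> jog_arm(
  rows=[
    {"xyz": [0,0.45,-0.3],"delta_rot": [0,0,0],"fingers": 0.45},
    {"xyz": [0,0.45,-0.3],"delta_rot": [0,0,0],"fingers": 0.45},
    {"xyz": [0,0.45,-0.3],"delta_rot": [0,0,0],"fingers": 0.45},
    {"xyz": [0,0.45,-0.3],"delta_rot": [0,0,0],"fingers": 0.45},
    {"xyz": [0,0.45,-0.3],"delta_rot": [0,0,0],"fingers": 0.45},
  ],
)

```text
clock: 4.67
tcp_pos: [0.5124, 0.1384, 0.0249]
orientation: [-2.249, -2.187, 0.014]
contact_force: [0.3, -0.4, -0.3]
grip_width: 0.0472
```

```bash
python3 -c "
from h import *
where();pt(-22,106,25)"
```

```text
tray mm [-22.9 105.6  24.9] w 0.0472 F [ 0.3 -0.4 -0.3] t 4.67
clock 4.67 shift cm [ 0.04  0.09 -0.01] rot [-0.5  0.2  0.1]
```

Close on the grip.

>>> jog_arm(
  rows=[
    {"xyz": [0,0.03,0],"delta_rot": [-0.5,0.2,0],"fingers": 0.7},
    {"xyz": [0,0.03,0],"delta_rot": [-0.5,0.2,0],"fingers": 0.8},
    {"xyz": [0,0.03,0],"delta_rot": [-0.5,0.2,0],"fingers": 0.9},
    {"xyz": [0,0.03,0],"delta_rot": [-0.5,0.2,0],"fingers": 0.95},
    {"xyz": [0,0.03,0],"delta_rot": [-0.5,0.2,0],"fingers": 1},
  ],
  grip_force=25,
)

```text
clock: 5.08
tcp_pos: [0.513, 0.1384, 0.0252]
orientation: [-2.252, -2.19, -0.0]
contact_force: [-0.7, 0.1, 5.5]
grip_width: 0.0135
```

```bash
python3 -c "
from h import *
where();pt(-22,129,25)
im=imaging.grab_frame('wrist'); cv2.imwrite('pics/w4.png',im)"
```

```text
tray mm [-22.3 105.7  25.2] w 0.0135 F [-0.7  0.1  5.5] t 5.08
clock 5.08 shift cm [2.33 0.04 0.03] rot [-0.  -0.   0.1]
```

View pics/w4.png

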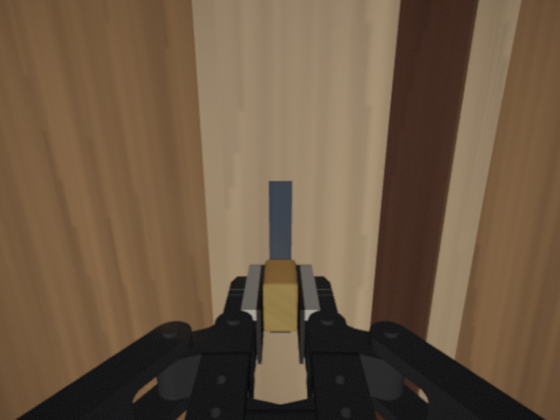

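The grip is held between the pads at (281,297). Now I pull it left (+tool x).

>>> jog_arm(
  rows=[
    {"xyz": [0.5,0,-0.1],"delta_rot": [0,0,0],"fingers": 1},
    {"xyz": [1,0,-0.1],"delta_rot": [0,0,0],"fingers": 1},
    {"xyz": [1.5,0,-0.1],"delta_rot": [0,0,0],"fingers": 1},
    {"xyz": [1.9,0,-0.1],"delta_rot": [0,0,0],"fingers": 1},
    {"xyz": [2.2,0,-0.1],"delta_rot": [0,0,0],"fingers": 1},
  ],
)

```text
clock: 5.55
tcp_pos: [0.5135, 0.1603, 0.0254]
orientation: [2.252, 2.19, -0.002]
contact_force: [5.5, -14.1, -12.8]
grip_width: 0.0129
```

```bash
python3 -c "
from h import *
where();pt(-22,129,25)"
```

```text
tray mm [-22.5 127.5  25.4] w 0.0129 F [  5.5 -14.1 -12.8] t 5.55
clock 5.55 shift cm [0.15 0.05 0.04] rot [-0.   0.1  0.1]
```

>>> jog_arm(
  rows=[
    {"xyz": [0.2,0,0],"delta_rot": [0,0,0],"fingers": 1},
    {"xyz": [0.2,0,0],"delta_rot": [0,0,0],"fingers": 1},
    {"xyz": [0.2,0,0],"delta_rot": [0,0,0],"fingers": 1},
    {"xyz": [0.2,0,0],"delta_rot": [0,0,0],"fingers": 1},
    {"xyz": [0.2,0,0],"delta_rot": [0,0,0],"fingers": 1},
  ],
)

```text
clock: 5.97
tcp_pos: [0.5135, 0.1602, 0.0254]
orientation: [2.252, 2.187, -0.004]
contact_force: [1.7, -6.5, -4.6]
grip_width: 0.0135
```

```bash
python3 -c "
from h import *
where()"
```

```text
tray mm [-22.4 127.5  25.4] w 0.0135 F [ 1.7 -6.5 -4.6] t 5.97
```

At the stop. Release, rise, and look from above the bays.

>>> jog_arm(
  rows=[
    {"xyz": [-0.1,0,0],"delta_rot": [0,0,0],"fingers": 0.6},
    {"xyz": [-0.1,0,0],"delta_rot": [0,0,0],"fingers": 0.6},
    {"xyz": [-0.1,0,-2],"delta_rot": [0,0,0],"fingers": 0.6},
    {"xyz": [-0.1,0,-6],"delta_rot": [0,0,0],"fingers": 0.6},
    {"xyz": [-1,0,-9],"delta_rot": [0,0,0],"fingers": 0.6},
  ],
)

```text
clock: 6.38
tcp_pos: [0.513, 0.1531, 0.117]
orientation: [2.25, 2.192, -0.004]
contact_force: [0.8, 0.0, 0.3]
grip_width: 0.0339
```

```bash
python3 -c "
from h import *
where();pt(-10,-60,200)"
```

```text
tray mm [-22.7 120.3 117. ] w 0.0339 F [0.8 0.  0.3] t 6.38
clock 6.38 shift cm [-18.06   1.2   -8.26] rot [-0.1  0.1  0.2]
```

>>> jog_arm(
  rows=[
    {"xyz": [-3,0.3,-2.5],"delta_rot": [0,0,0],"fingers": 0.6},
    {"xyz": [-6.5,0.6,-5],"delta_rot": [0,0,0],"fingers": 0.6},
    {"xyz": [-10.5,1,-7],"delta_rot": [0,0,0],"fingers": 0.6},
    {"xyz": [-14,1.2,-8],"delta_rot": [0,0,0],"fingers": 0.6},
    {"xyz": [-17,1.2,-8],"delta_rot": [0,0,0.2],"fingers": 0.6},
  ],
)

```text
clock: 6.8
tcp_pos: [0.5225, -0.0191, 0.2009]
orientation: [2.252, 2.185, 0.004]
contact_force: [0.3, -0.6, -0.1]
grip_width: 0.034
```

```bash
python3 - <<'E'
from h import *
where()
ci=imaging.camera_info('wrist'); im=imaging.grab_frame('wrist'); cv2.imwrite('pics/w5.png',im)
p=np.load('tray.npy')
for i,y in enumerate([12,-42,-96,-150,-204]):
    print(i+1,[tuple(np.round(proj(ci,tw(p,[[-23,y-9,h]]))[0]).astype(int)) for h in [72,64,56,48,40]])
print(imaging.tip_of('wrist','stand_58')[:6])
im=imaging.grab_frame('side'); cv2.imwrite("pics/s5.png",cv2.resize(im[170:320,200:350],None,fx=4,fy=4,interpolation=cv2.INTER_CUBIC))
E
```

```text
tray mm [ -8.2 -51.5 200.9] w 0.034 F [ 0.3 -0.6 -0.1] t 6.8
1 [(np.int64(259), np.int64(129)), (np.int64(260), np.int64(128)), (np.int64(260), np.int64(127)), (np.int64(261), np.int64(126)), (np.int64(261), np.int64(125))]
2 [(np.int64(260), np.int64(200)), (np.int64(261), np.int64(197)), (np.int64(261), np.int64(195)), (np.int64(262), np.int64(192)), (np.int64(262), np.int64(190))]
3 [(np.int64(262), np.int64(263)), (np.int64(262), np.int64(259)), (np.int64(262), np.int64(255)), (np.int64(263), np.int64(251)), (np.int64(263), np.int64(247))]
4 [(np.int64(263), np.int64(319)), (np.int64(263), np.int64(314)), (np.int64(263), np.int64(309)), (np.int64(264), np.int64(304)), (np.int64(264), np.int64(299))]
5 [(np.int64(264), np.int64(370)), (np.int64(264), np.int64(364)), (np.int64(264), np.int64(358)), (np.int64(265), np.int64(352)), (np.int64(265), np.int64(347))]
[{'position': [266.7, 109.1], 'conf': 0.91}, {'position': [266.6, 318.4], 'conf': 0.87}, {'position': [263.8, 225.6], 'conf': 0.83}, {'position': [142.1, 244.5], 'conf': 0.83}, {'position': [177.9, 323.1], 'conf': 0.7}, {'position': [264.3, 168.9], 'conf': 0.62}]
```

View pics/w5.png

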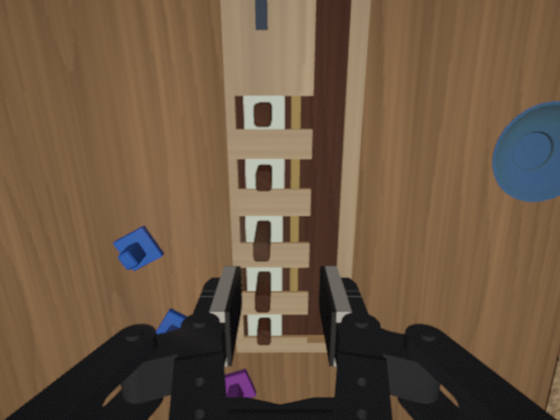

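View pics/s5.png

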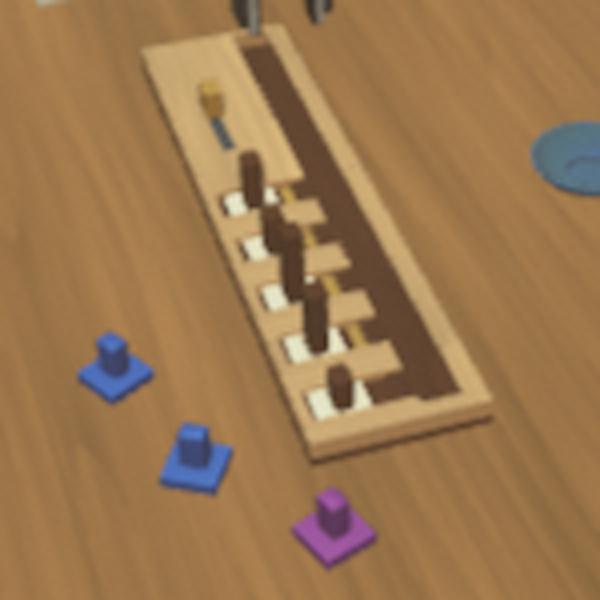

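Teeth are now behind the walls, so the gate is open. The grip is at the far end of its slot. One more check of the heights, by side-view projection.

```bash
python3 - <<'E'
from h import *
ci=imaging.camera_info('side');p=np.load('tray.npy')
for i,y in enumerate([12,-42,-96,-150,-204]):
    print(i+1,[tuple(np.round((proj(ci,tw(p,[[-23,y,h]]))[0]-[200,170])*4).astype(int).tolist()) for h in [72,64,56,48,40]])
E
```

```text
1 [(245, 137), (246, 147), (246, 156), (247, 165), (248, 174)]
2 [(266, 181), (267, 190), (267, 200), (268, 209), (268, 218)]
3 [(289, 227), (289, 237), (290, 246), (290, 256), (291, 265)]
4 [(313, 277), (313, 287), (314, 297), (314, 306), (315, 316)]
5 [(339, 331), (339, 341), (340, 351), (340, 361), (340, 371)]
```

```bash
python3 -c "
from h import *
where();pt(-23,-95,25)"
```

```text
tray mm [-10.1 -51.4 198.2] w 0.0341 F [-0.5  0.2 -0.4] t 6.95
clock 6.95 shift cm [-4.34 -1.26 17.33] rot [-0.   0.1 -0.3]
```

>>> jog_arm(
  rows=[
    {"xyz": [-2,-0.6,2],"delta_rot": [0,0,0],"fingers": 0.55},
    {"xyz": [-4.3,-1.3,5],"delta_rot": [0,0,0],"fingers": 0.55},
    {"xyz": [-4.3,-1.3,9],"delta_rot": [0,0,0],"fingers": 0.55},
    {"xyz": [-4.3,-1.3,10.5],"delta_rot": [0,0,0],"fingers": 0.55},
    {"xyz": [-4.3,-1.3,10.5],"delta_rot": [0,0,0],"fingers": 0.55},
  ],
)

```text
clock: 7.37
tcp_pos: [0.5033, -0.0596, 0.0898]
orientation: [-2.253, -2.182, 0.01]
contact_force: [-1.4, 1.3, 0.1]
grip_width: 0.0385
```

```bash
python3 -c "
from h import *
where();pt(-23,-95,25)
im=imaging.grab_frame('wrist'); cv2.imwrite('pics/w6.png',im)"
```

```text
tray mm [-26.2 -92.5  89.8] w 0.0385 F [-1.4  1.3  0.1] t 7.37
clock 7.37 shift cm [-0.24  0.37  6.48] rot [-0.4  0.1 -0.2]
```

View pics/w6.png

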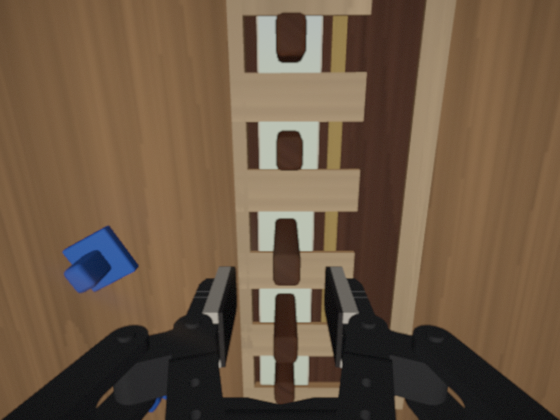

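>>> jog_arm(
  rows=[
    {"xyz": [-0.2,0.35,1],"delta_rot": [-0.3,0,0],"fingers": 0.55},
    {"xyz": [-0.2,0.35,3],"delta_rot": [-0.3,0,0],"fingers": 0.55},
    {"xyz": [-0.2,0.35,5],"delta_rot": [-0.3,0,0],"fingers": 0.55},
    {"xyz": [-0.2,0.35,6.4],"delta_rot": [-0.3,0,0],"fingers": 0.55},
    {"xyz": [-0.2,0.35,6.4],"delta_rot": [-0.3,0,0],"fingers": 0.55},
  ],
)

```text
clock: 7.83
tcp_pos: [0.5079, -0.0608, 0.0265]
orientation: [-2.254, -2.188, 0.002]
contact_force: [-0.9, -0.4, 0.4]
grip_width: 0.0384
```

```bash
python3 -c "
from h import *
where();pt(-23,-95,25)
im=imaging.grab_frame('wrist'); cv2.imwrite('pics/w7.png',im)"
```

```text
tray mm [-21.6 -93.7  26.5] w 0.0384 F [-0.9 -0.4  0.4] t 7.83
clock 7.83 shift cm [-0.13 -0.14  0.15] rot [-0.   0.  -0.1]
```

View pics/w7.png

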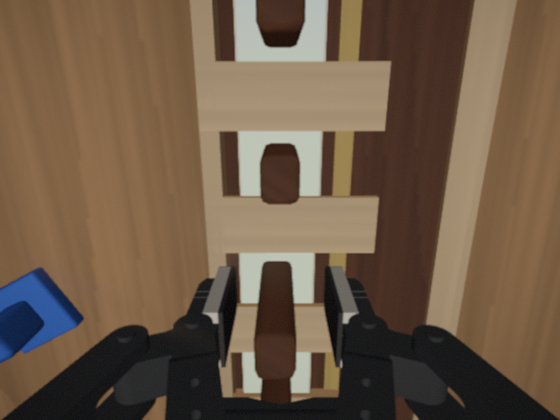

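The bay-3 post (276,320) stands between the pads. Close.

>>> jog_arm(
  rows=[
    {"xyz": [-0.1,-0.15,0.1],"delta_rot": [0,0,0],"fingers": 0.7},
    {"xyz": [-0.1,-0.15,0.1],"delta_rot": [0,0,0],"fingers": 0.8},
    {"xyz": [-0.1,-0.15,0.1],"delta_rot": [0,0,0],"fingers": 0.9},
    {"xyz": [-0.1,-0.15,0.1],"delta_rot": [0,0,0],"fingers": 1},
    {"xyz": [-0.1,-0.15,0.1],"delta_rot": [0,0,0],"fingers": 1},
  ],
  grip_force=30,
)

```text
clock: 8.3
tcp_pos: [0.5079, -0.062, 0.0279]
orientation: [2.254, 2.186, 0.002]
contact_force: [-0.5, 0.8, 7.7]
grip_width: 0.0138
```

```bash
python3 -c "
from h import *
where();pt(35,-96,25)"
```

```text
tray mm [-21.6 -94.9  27.9] w 0.0138 F [-0.5  0.8  7.7] t 8.3
clock 8.3 shift cm [-0.11  5.66  0.3 ] rot [ 0.1  0.  -0.1]
```

>>> jog_arm(
  rows=[
    {"xyz": [0,0.8,-0.1],"delta_rot": [0,0,0],"fingers": 1},
    {"xyz": [0,2,-0.1],"delta_rot": [0,0,0],"fingers": 1},
    {"xyz": [0,3.2,-0.1],"delta_rot": [0,0,0],"fingers": 1},
    {"xyz": [0,4.4,-0.1],"delta_rot": [0,0,0],"fingers": 1},
    {"xyz": [0,5.5,-0.1],"delta_rot": [0,0,0],"fingers": 1},
  ],
)

```text
clock: 8.72
tcp_pos: [0.5643, -0.0636, 0.0294]
orientation: [2.253, 2.186, 0.004]
contact_force: [-0.1, -0.6, -0.3]
grip_width: 0.0138
```

```bash
python3 -c "
from h import *
where();pt(35,-96,28)
im=imaging.grab_frame('wrist'); cv2.imwrite('pics/w8.png',im)"
```

```text
tray mm [ 34.8 -94.8  29.4] w 0.0138 F [-0.1 -0.6 -0.3] t 8.72
clock 8.72 shift cm [-0.12  0.02  0.14] rot [ 0.2  0.  -0.1]
```

View pics/w8.png

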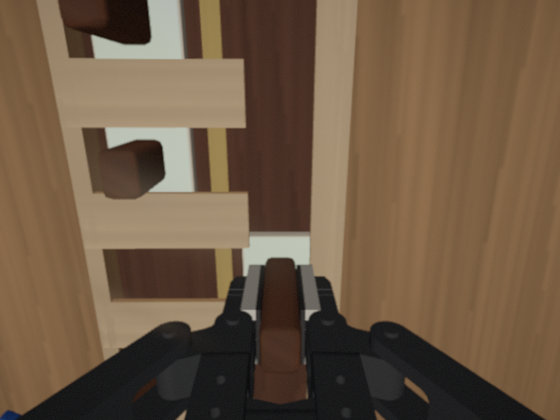

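>>> jog_arm(
  rows=[
    {"xyz": [1.5,0,0.1],"delta_rot": [0,0,0],"fingers": 1},
    {"xyz": [4.5,0,0.1],"delta_rot": [0,0,0],"fingers": 1},
    {"xyz": [7.5,0,0.1],"delta_rot": [0,0,0],"fingers": 1},
    {"xyz": [10.5,0,0.1],"delta_rot": [0,0,0],"fingers": 1},
    {"xyz": [13.5,0,0.1],"delta_rot": [0,0,0],"fingers": 1},
  ],
)

```text
clock: 9.18
tcp_pos: [0.5708, 0.0727, 0.0288]
orientation: [2.251, 2.184, 0.007]
contact_force: [-0.0, -0.5, -0.3]
grip_width: 0.0134
```

```bash
python3 -c "
from h import *
where();pt(35,200,28)"
```

```text
tray mm [37.4 41.7 28.8] w 0.0134 F [-0.  -0.5 -0.3] t 9.18
clock 9.18 shift cm [15.83 -0.25  0.07] rot [ 0.4  0.  -0. ]
```

>>> jog_arm(
  rows=[
    {"xyz": [2.5,-0.1,0],"delta_rot": [0.3,0,0],"fingers": 1},
    {"xyz": [5.5,-0.2,0],"delta_rot": [0.3,0,0],"fingers": 1},
    {"xyz": [8.5,-0.25,0],"delta_rot": [0.3,0,0],"fingers": 1},
    {"xyz": [11.5,-0.25,0],"delta_rot": [0.3,0,0],"fingers": 1},
    {"xyz": [14,-0.25,0],"delta_rot": [0.3,0,0],"fingers": 1},
  ],
)

```text
clock: 9.6
tcp_pos: [0.5721, 0.2156, 0.0289]
orientation: [2.252, 2.189, 0.002]
contact_force: [0.9, -0.1, -0.9]
grip_width: 0.0136
```

```bash
python3 -c "
from h import *
where();pt(35,213,28)"
```

```text
tray mm [ 34.6 184.5  28.9] w 0.0136 F [ 0.9 -0.1 -0.9] t 9.6
clock 9.6 shift cm [2.85 0.05 0.09] rot [ 0.1 -0.   0. ]
```

>>> jog_arm(
  rows=[
    {"xyz": [0.7,0,0],"delta_rot": [0,0,0],"fingers": 1},
    {"xyz": [1.4,0,0],"delta_rot": [0,0,0],"fingers": 1},
    {"xyz": [1.9,0,0],"delta_rot": [0,0,0],"fingers": 1},
    {"xyz": [2.3,0,0],"delta_rot": [0,0,0],"fingers": 1},
    {"xyz": [2.6,0,0],"delta_rot": [0,0,0],"fingers": 1},
  ],
)

```text
clock: 10.02
tcp_pos: [0.5731, 0.2402, 0.029]
orientation: [2.254, 2.187, 0.001]
contact_force: [0.9, -0.5, -0.9]
grip_width: 0.0137
```

```bash
python3 -c "
from h import *
where();pt(35,213,28)
im=imaging.grab_frame('wrist'); cv2.imwrite('pics/w9.png',im)"
```

```text
tray mm [ 34.8 209.1  29. ] w 0.0137 F [ 0.9 -0.5 -0.9] t 10.02
clock 10.02 shift cm [0.39 0.02 0.1 ] rot [ 0.1  0.  -0.1]
```

View pics/w9.png

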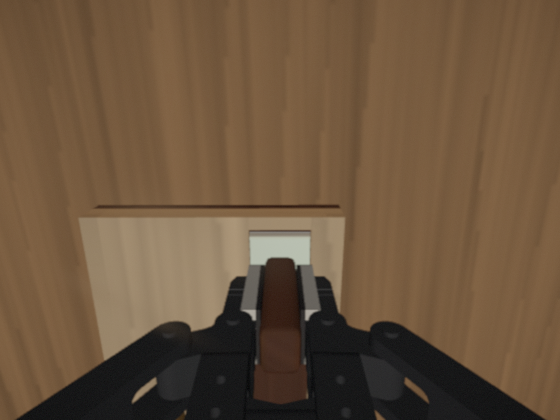

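>>> jog_arm(
  rows=[
    {"xyz": [0.2,0,0],"delta_rot": [0,0,0],"fingers": 1},
    {"xyz": [0.35,0,0],"delta_rot": [0,0,0],"fingers": 1},
    {"xyz": [0.5,0,0],"delta_rot": [0,0,0],"fingers": 1},
    {"xyz": [0.5,0,0],"delta_rot": [0,0,0],"fingers": 1},
    {"xyz": [0.5,0,0],"delta_rot": [0,0,0],"fingers": 1},
  ],
)

```text
clock: 10.48
tcp_pos: [0.5734, 0.2453, 0.029]
orientation: [2.254, 2.187, 0.001]
contact_force: [-0.5, -1.7, -0.2]
grip_width: 0.0137
```

```bash
python3 -c "
from h import *
where()"
```

```text
tray mm [ 35.  214.3  29. ] w 0.0137 F [-0.5 -1.7 -0.2] t 10.48
```

Released at the end of the row. On to bay 4 (stand_50).

>>> jog_arm(
  rows=[
    {"xyz": [-0.05,0,0],"delta_rot": [0,0,0],"fingers": 0.55},
    {"xyz": [-0.05,0,0],"delta_rot": [0,0,0],"fingers": 0.55},
    {"xyz": [-0.05,0,-1.5],"delta_rot": [0,0,0],"fingers": 0.55},
    {"xyz": [-0.05,0,-5],"delta_rot": [0,0,0],"fingers": 0.55},
    {"xyz": [-0.05,0,-8],"delta_rot": [0,0,0],"fingers": 0.55},
  ],
)

```text
clock: 10.9
tcp_pos: [0.5729, 0.2446, 0.1106]
orientation: [2.254, 2.187, -0.001]
contact_force: [-0.1, 0.3, 0.1]
grip_width: 0.0383
```

```bash
python3 -c "
from h import *
where();pt(-22,-149,100)"
```

```text
tray mm [ 34.5 213.6 110.6] w 0.0383 F [-0.1  0.3  0.1] t 10.9
clock 10.9 shift cm [-36.26  -5.6    1.1 ] rot [ 0.   0.1 -0.1]
```

>>> jog_arm(
  rows=[
    {"xyz": [-3,0,0],"delta_rot": [0,0,0],"fingers": 0.55},
    {"xyz": [-7,-1,0],"delta_rot": [0,0,0],"fingers": 0.55},
    {"xyz": [-11,-2,0],"delta_rot": [0,0,0],"fingers": 0.55},
    {"xyz": [-15,-3,0],"delta_rot": [0,0,0],"fingers": 0.55},
    {"xyz": [-19,-4,0],"delta_rot": [0,0,0],"fingers": 0.55},
  ],
)

```text
clock: 11.32
tcp_pos: [0.5268, 0.0546, 0.1121]
orientation: [2.253, 2.187, 0.002]
contact_force: [0.7, -0.8, 0.9]
grip_width: 0.0385
```

```bash
python3 -c "
from h import *
where();pt(-22,-149,95)"
```

```text
tray mm [ -6.1  22.3 112.1] w 0.0385 F [ 0.7 -0.8  0.9] t 11.32
clock 11.32 shift cm [-17.13  -1.58   1.71] rot [ 0.1  0.  -0. ]
```

>>> jog_arm(
  rows=[
    {"xyz": [-4,-0.4,0],"delta_rot": [0,0,0],"fingers": 0.55},
    {"xyz": [-8,-0.8,0],"delta_rot": [0,0,0],"fingers": 0.55},
    {"xyz": [-12,-1.2,0],"delta_rot": [0,0,0],"fingers": 0.55},
    {"xyz": [-15.5,-1.6,1],"delta_rot": [0,0,0],"fingers": 0.55},
    {"xyz": [-17.1,-1.6,1.7],"delta_rot": [0,0,0],"fingers": 0.55},
  ],
)

```text
clock: 11.73
tcp_pos: [0.5047, -0.1212, 0.0965]
orientation: [2.258, 2.178, 0.003]
contact_force: [-0.4, -0.3, -0.3]
grip_width: 0.0386
```

```bash
python3 -c "
from h import *
where();pt(-22,-149,28)
im=imaging.grab_frame('wrist'); cv2.imwrite('pics/w10.png',im)"
```

```text
tray mm [ -23.  -154.1   96.5] w 0.0386 F [-0.4 -0.3 -0.3] t 11.73
clock 11.73 shift cm [0.52 0.07 6.85] rot [ 0.3  0.1 -0.4]
```

View pics/w10.png

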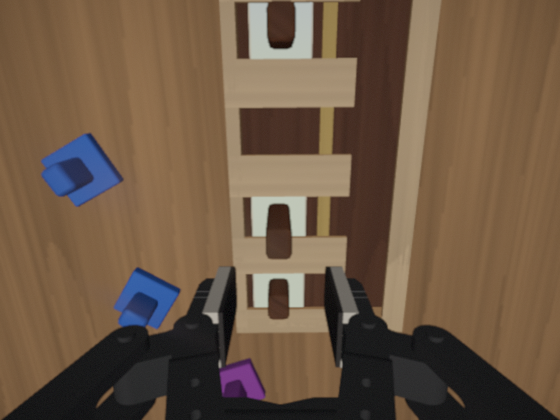

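>>> jog_arm(
  rows=[
    {"xyz": [0.4,0,1],"delta_rot": [0,0,-0.3],"fingers": 0.55},
    {"xyz": [0.5,0,3],"delta_rot": [0,0,-0.3],"fingers": 0.55},
    {"xyz": [0.5,0,5],"delta_rot": [0,0,-0.3],"fingers": 0.55},
    {"xyz": [0.5,0.05,6.6],"delta_rot": [0,0,-0.3],"fingers": 0.55},
    {"xyz": [0.5,0.05,6.8],"delta_rot": [0,0,-0.3],"fingers": 0.55},
  ],
)

```text
clock: 12.2
tcp_pos: [0.5041, -0.1158, 0.0254]
orientation: [2.254, 2.187, -0.002]
contact_force: [-0.4, 0.5, -0.8]
grip_width: 0.0382
```

```bash
python3 -c "
from h import *
where();pt(-22,-149,28)
im=imaging.grab_frame('wrist'); cv2.imwrite('pics/w11.png',im)"
```

```text
tray mm [ -23.9 -148.7   25.4] w 0.0382 F [-0.4  0.5 -0.8] t 12.2
clock 12.2 shift cm [-0.03  0.19 -0.26] rot [-0.   0.1 -0.1]
```

View pics/w11.png

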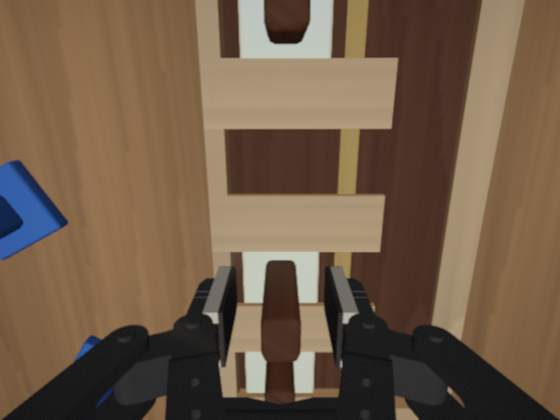

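Bay-4 post (282,310) is centred between the pads. Close.

>>> jog_arm(
  rows=[
    {"xyz": [0,0,-0.2],"delta_rot": [0,0,0],"fingers": 0.7},
    {"xyz": [0,0,-0.2],"delta_rot": [0,0,0],"fingers": 0.8},
    {"xyz": [0,0,-0.2],"delta_rot": [0,0,0],"fingers": 0.9},
    {"xyz": [0,0,-0.2],"delta_rot": [0,0,0],"fingers": 1},
    {"xyz": [0,0,-0.2],"delta_rot": [0,0,0],"fingers": 1},
  ],
  grip_force=30,
)

```text
clock: 12.67
tcp_pos: [0.5054, -0.1159, 0.0294]
orientation: [2.253, 2.186, 0.001]
contact_force: [-0.9, 1.5, 8.2]
grip_width: 0.0135
```

```bash
python3 -c "
from h import *
where();pt(35,-149,28)"
```

```text
tray mm [ -22.5 -148.7   29.4] w 0.0135 F [-0.9  1.5  8.2] t 12.67
clock 12.67 shift cm [-0.02  5.75  0.15] rot [ 0.1  0.1 -0.1]
```

>>> jog_arm(
  rows=[
    {"xyz": [0,0.8,0],"delta_rot": [0,0,0],"fingers": 1},
    {"xyz": [0,2,0],"delta_rot": [0,0,0],"fingers": 1},
    {"xyz": [0,3.2,0],"delta_rot": [0,0,0],"fingers": 1},
    {"xyz": [0,4.4,0],"delta_rot": [0,0,0],"fingers": 1},
    {"xyz": [0,5.6,0],"delta_rot": [0,0,0],"fingers": 1},
  ],
)

```text
clock: 13.08
tcp_pos: [0.5623, -0.1175, 0.0298]
orientation: [2.253, 2.186, 0.002]
contact_force: [0.3, -0.0, -1.2]
grip_width: 0.0139
```

```bash
python3 -c "
from h import *
where();pt(35,176,28)"
```

```text
tray mm [  34.4 -148.8   29.8] w 0.0139 F [ 0.3 -0.  -1.2] t 13.08
clock 13.08 shift cm [3.248e+01 2.000e-02 1.400e-01] rot [ 0.2  0.1 -0.1]
```

>>> jog_arm(
  rows=[
    {"xyz": [1.5,0,0],"delta_rot": [0,0,0],"fingers": 1},
    {"xyz": [4.5,0,0.1],"delta_rot": [0,0,0],"fingers": 1},
    {"xyz": [7.5,0,0.1],"delta_rot": [0,0,0],"fingers": 1},
    {"xyz": [11,-0.1,0.1],"delta_rot": [0,0,0],"fingers": 1},
    {"xyz": [14.5,-0.1,0.1],"delta_rot": [0,0,0],"fingers": 1},
  ],
)

```text
clock: 13.5
tcp_pos: [0.5666, 0.0276, 0.0295]
orientation: [2.253, 2.182, 0.003]
contact_force: [-0.2, -1.7, 1.5]
grip_width: 0.0137
```

```bash
python3 -c "
from h import *
where();pt(35,176,28)"
```

```text
tray mm [34.5 -3.6 29.5] w 0.0137 F [-0.2 -1.7  1.5] t 13.5
clock 13.5 shift cm [ 1.796e+01 -1.000e-02  1.100e-01] rot [ 0.3  0.1 -0.2]
```

>>> jog_arm(
  rows=[
    {"xyz": [3,0,0.1],"delta_rot": [0,0,-0.2],"fingers": 1},
    {"xyz": [6.5,0,0.1],"delta_rot": [0,0,-0.2],"fingers": 1},
    {"xyz": [10,0,0.1],"delta_rot": [0,0,-0.2],"fingers": 1},
    {"xyz": [13,0,0.1],"delta_rot": [0,0,-0.2],"fingers": 1},
    {"xyz": [15.5,0,0.1],"delta_rot": [0,0,-0.2],"fingers": 1},
  ],
)

```text
clock: 13.92
tcp_pos: [0.5731, 0.1845, 0.0295]
orientation: [2.246, 2.186, 0.007]
contact_force: [0.5, -3.7, 6.6]
grip_width: 0.0134
```

```bash
python3 -c "
from h import *
where();pt(35,177,28)
im=imaging.grab_frame('wrist'); cv2.imwrite('pics/w12.png',im)"
```

```text
tray mm [ 36.5 153.4  29.5] w 0.0134 F [ 0.5 -3.7  6.6] t 13.92
clock 13.92 shift cm [ 2.36 -0.14  0.14] rot [0.5 0.1 0.1]
```

View pics/w12.png

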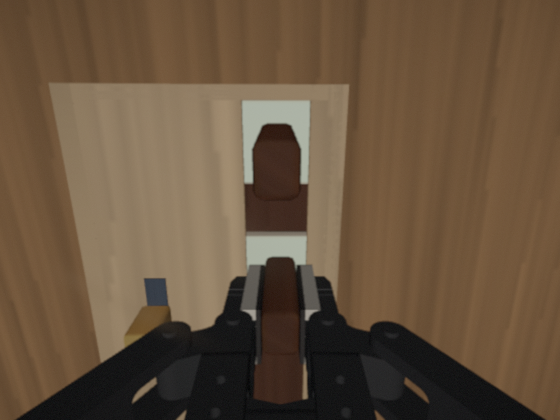

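>>> jog_arm(
  rows=[
    {"xyz": [0.6,-0.1,0],"delta_rot": [0.3,0,0],"fingers": 1},
    {"xyz": [1.2,-0.1,0],"delta_rot": [0.3,0,0],"fingers": 1},
    {"xyz": [1.7,-0.1,0],"delta_rot": [0.3,0,0],"fingers": 1},
    {"xyz": [2.1,-0.1,0],"delta_rot": [0.3,0,0],"fingers": 1},
    {"xyz": [2.4,-0.1,0],"delta_rot": [0.3,0,0],"fingers": 1},
  ],
)

```text
clock: 14.38
tcp_pos: [0.5726, 0.2102, 0.0296]
orientation: [2.246, 2.191, -0.001]
contact_force: [-2.3, -11.0, 6.4]
grip_width: 0.0133
```

```bash
python3 -c "
from h import *
where()
im=imaging.grab_frame('wrist'); cv2.imwrite('pics/w13.png',im)"
```

```text
tray mm [ 35.2 179.2  29.6] w 0.0133 F [ -2.3 -11.    6.4] t 14.38
```

View pics/w13.png

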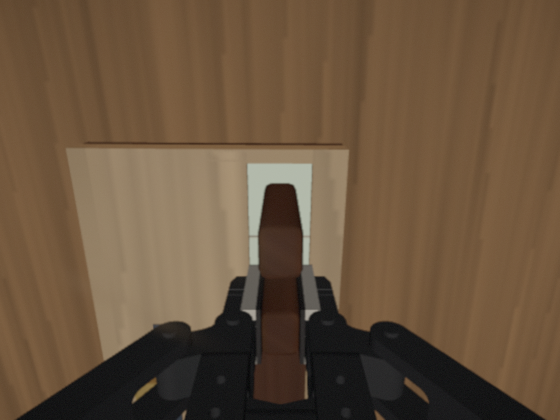

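Tiles touch and are hard at the end. Next is bay 1 (stand_42).

>>> jog_arm(
  rows=[
    {"xyz": [-0.1,0,0],"delta_rot": [0,0,0],"fingers": 0.55},
    {"xyz": [-0.1,0,0],"delta_rot": [0,0,0],"fingers": 0.55},
    {"xyz": [-0.1,0,-1.5],"delta_rot": [0,0,0],"fingers": 0.55},
    {"xyz": [-0.1,0,-5],"delta_rot": [0,0,0],"fingers": 0.55},
    {"xyz": [-1,0,-8],"delta_rot": [0,0,0],"fingers": 0.55},
  ],
)

```text
clock: 14.85
tcp_pos: [0.5715, 0.2024, 0.1099]
orientation: [2.245, 2.195, -0.003]
contact_force: [2.1, 0.2, 0.9]
grip_width: 0.0383
```

```bash
python3 -c "
from h import *
where();pt(-22,13,90)"
```

```text
tray mm [ 34.3 171.3 109.9] w 0.0383 F [2.1 0.2 0.9] t 14.85
clock 14.85 shift cm [-15.79  -5.73   2.03] rot [0.  0.2 0.4]
```

>>> jog_arm(
  rows=[
    {"xyz": [-4,-1.2,0],"delta_rot": [0,0,0.4],"fingers": 0.55},
    {"xyz": [-8,-2.5,0],"delta_rot": [0,0,0.4],"fingers": 0.55},
    {"xyz": [-12,-4,0],"delta_rot": [0,0,0.4],"fingers": 0.55},
    {"xyz": [-14.7,-5.7,0.5],"delta_rot": [0,0,0.4],"fingers": 0.55},
    {"xyz": [-15.6,-5.7,2],"delta_rot": [0,0,0.4],"fingers": 0.55},
  ],
)

```text
clock: 15.27
tcp_pos: [0.5084, 0.0423, 0.0916]
orientation: [2.26, 2.179, -0.002]
contact_force: [-1.4, 0.7, -0.0]
grip_width: 0.0382
```

```bash
python3 -c "
from h import *
where();pt(-22,13,28)
im=imaging.grab_frame('wrist'); cv2.imwrite('pics/w14.png',im)"
```

```text
tray mm [-24.1   9.5  91.6] w 0.0382 F [-1.4  0.7 -0. ] t 15.27
clock 15.27 shift cm [0.37 0.2  6.36] rot [ 0.   0.2 -0.4]
```

View pics/w14.png

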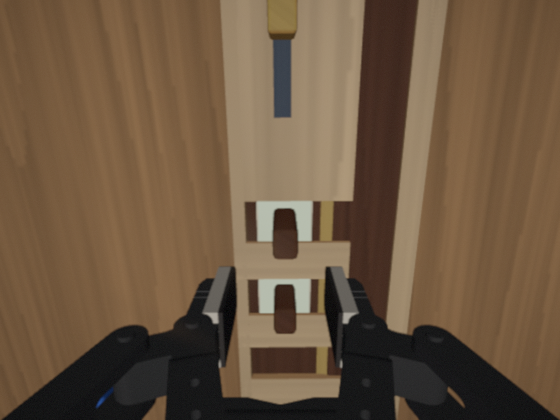

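>>> jog_arm(
  rows=[
    {"xyz": [0.3,0.1,1],"delta_rot": [0,0,-0.4],"fingers": 0.55},
    {"xyz": [0.4,0.2,3],"delta_rot": [0,0,-0.4],"fingers": 0.55},
    {"xyz": [0.4,0.2,5],"delta_rot": [0,0,-0.4],"fingers": 0.55},
    {"xyz": [0.4,0.2,6.2],"delta_rot": [0,0,-0.4],"fingers": 0.55},
    {"xyz": [0.4,0.2,6.3],"delta_rot": [0,0,-0.4],"fingers": 0.55},
  ],
)

```text
clock: 15.73
tcp_pos: [0.5091, 0.0477, 0.0235]
orientation: [-2.251, -2.191, 0.011]
contact_force: [0.4, 0.3, -0.3]
grip_width: 0.0382
```

```bash
python3 -c "
from h import *
where();pt(-22,13,28)
im=imaging.grab_frame('wrist'); cv2.imwrite('pics/w15.png',im)"
```

```text
tray mm [-23.6  14.8  23.5] w 0.0382 F [ 0.4  0.3 -0.3] t 15.73
clock 15.73 shift cm [-0.18  0.16 -0.45] rot [-0.3  0.3  0.1]
```

View pics/w15.png

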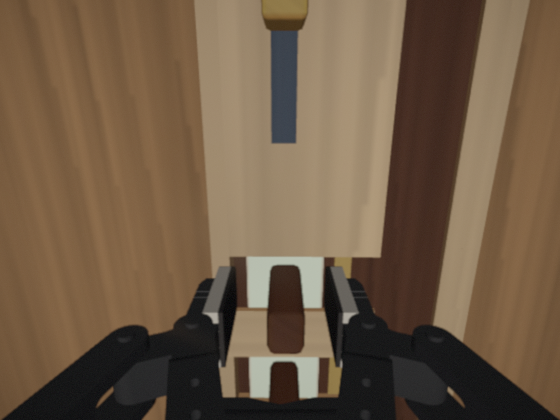

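>>> jog_arm(
  rows=[
    {"xyz": [-0.1,0.1,-0.4],"delta_rot": [0,0,0],"fingers": 0.7},
    {"xyz": [-0.1,0.1,-0.4],"delta_rot": [0,0,0],"fingers": 0.8},
    {"xyz": [-0.1,0.1,-0.4],"delta_rot": [0,0,0],"fingers": 0.9},
    {"xyz": [-0.1,0.1,-0.4],"delta_rot": [0,0,0],"fingers": 1},
    {"xyz": [-0.1,0.1,-0.4],"delta_rot": [0,0,0],"fingers": 1},
  ],
  grip_force=30,
)

```text
clock: 16.2
tcp_pos: [0.5118, 0.0466, 0.0296]
orientation: [2.251, 2.19, -0.006]
contact_force: [-0.1, 1.1, 7.5]
grip_width: 0.0136
```

```bash
python3 -c "
from h import *
where();pt(35,13,29)"
```

```text
tray mm [-20.8  13.8  29.6] w 0.0136 F [-0.1  1.1  7.5] t 16.2
clock 16.2 shift cm [-0.09  5.58  0.05] rot [-0.1  0.2  0.1]
```

>>> jog_arm(
  rows=[
    {"xyz": [0,0.8,0],"delta_rot": [0,0,0],"fingers": 1},
    {"xyz": [0,2,0],"delta_rot": [0,0,0],"fingers": 1},
    {"xyz": [0,3.2,0],"delta_rot": [0,0,0],"fingers": 1},
    {"xyz": [0,4.4,0],"delta_rot": [0,0,0],"fingers": 1},
    {"xyz": [0,5.5,0],"delta_rot": [0,0,0],"fingers": 1},
  ],
)

```text
clock: 16.62
tcp_pos: [0.5675, 0.0452, 0.0298]
orientation: [2.251, 2.19, -0.005]
contact_force: [-0.0, -0.5, -0.5]
grip_width: 0.0135
```

```bash
python3 -c "
from h import *
where();pt(35,141,29)"
```

```text
tray mm [34.8 14.  29.8] w 0.0135 F [-0.  -0.5 -0.5] t 16.62
clock 16.62 shift cm [12.7   0.04  0.03] rot [-0.1  0.2  0.1]
```

>>> jog_arm(
  rows=[
    {"xyz": [1.5,0,0],"delta_rot": [0,0,0],"fingers": 1},
    {"xyz": [4,0,0],"delta_rot": [0,0,0],"fingers": 1},
    {"xyz": [6.5,0,0],"delta_rot": [0,0,0],"fingers": 1},
    {"xyz": [9,0,0],"delta_rot": [0,0,0],"fingers": 1},
    {"xyz": [10.5,0,0],"delta_rot": [0,0,0],"fingers": 1},
  ],
)

```text
clock: 17.03
tcp_pos: [0.5705, 0.1532, 0.0297]
orientation: [2.248, 2.193, -0.003]
contact_force: [0.5, -0.6, 0.1]
grip_width: 0.013
```

```bash
python3 -c "
from h import *
where();pt(35,142,29)
im=imaging.grab_frame('wrist'); cv2.imwrite('pics/w16.png',im)"
```

```text
tray mm [ 34.8 122.1  29.7] w 0.013 F [ 0.5 -0.6  0.1] t 17.03
clock 17.03 shift cm [1.99 0.03 0.07] rot [-0.   0.1  0.2]
```

View pics/w16.png

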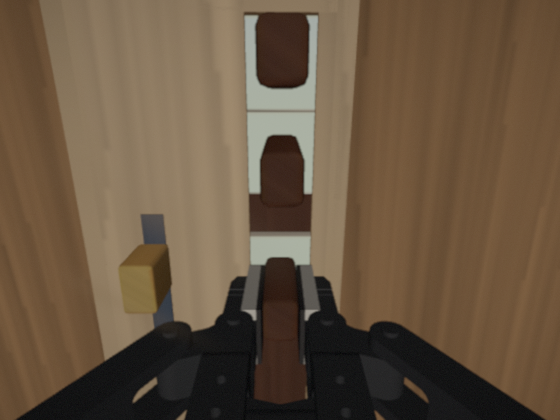

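>>> jog_arm(
  rows=[
    {"xyz": [0.6,0,0],"delta_rot": [0,0,0],"fingers": 1},
    {"xyz": [1.1,0,0],"delta_rot": [0,0,0],"fingers": 1},
    {"xyz": [1.5,0,0],"delta_rot": [0,0,0],"fingers": 1},
    {"xyz": [1.9,0,0],"delta_rot": [0,0,0],"fingers": 1},
    {"xyz": [2.1,0,0],"delta_rot": [0,0,0],"fingers": 1},
  ],
)

```text
clock: 17.5
tcp_pos: [0.5711, 0.1743, 0.0297]
orientation: [2.246, 2.194, -0.005]
contact_force: [-1.0, -8.0, 5.4]
grip_width: 0.013
```

```bash
python3 -c "
from h import *
where()
im=imaging.grab_frame('wrist'); cv2.imwrite('pics/w17.png',im)"
```

```text
tray mm [ 34.7 143.2  29.7] w 0.013 F [-1.  -8.   5.4] t 17.5
```

View pics/w17.png

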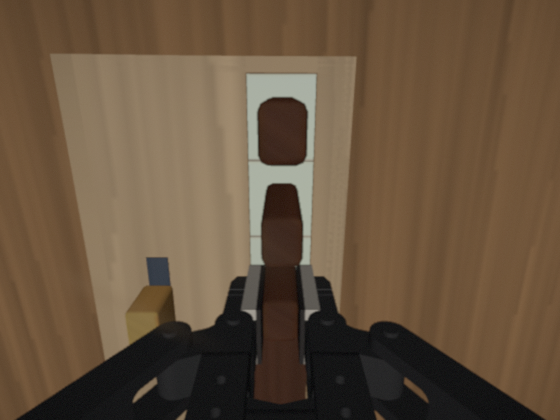

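Three are in file and touching. Next is bay 2 (stand_34).

>>> jog_arm(
  rows=[
    {"xyz": [-0.1,0,0],"delta_rot": [0,0,0],"fingers": 0.55},
    {"xyz": [-0.1,0,0],"delta_rot": [0,0,0],"fingers": 0.55},
    {"xyz": [-0.1,0,-1.5],"delta_rot": [0,0,0],"fingers": 0.55},
    {"xyz": [-0.1,0,-5],"delta_rot": [0,0,0],"fingers": 0.55},
    {"xyz": [-2,0,-7],"delta_rot": [0,0,0],"fingers": 0.55},
  ],
)

```text
clock: 17.97
tcp_pos: [0.5712, 0.1587, 0.1013]
orientation: [2.242, 2.2, -0.002]
contact_force: [0.7, 0.4, 1.1]
grip_width: 0.0386
```

```bash
python3 -c "
from h import *
where();pt(-22,-41,85)"
```

```text
tray mm [ 35.3 127.6 101.3] w 0.0386 F [0.7 0.4 1.1] t 17.97
clock 17.97 shift cm [-16.8   -5.9    1.65] rot [-0.   0.1  0.6]
```

>>> jog_arm(
  rows=[
    {"xyz": [-4,-1.2,0],"delta_rot": [0,0,0.6],"fingers": 0.55},
    {"xyz": [-8,-2.5,0],"delta_rot": [0,0,0.6],"fingers": 0.55},
    {"xyz": [-12,-4,0],"delta_rot": [0,0,0.6],"fingers": 0.55},
    {"xyz": [-15.5,-5.7,0.5],"delta_rot": [0,0,0.6],"fingers": 0.55},
    {"xyz": [-16.5,-5.8,1.6],"delta_rot": [0,0,0.6],"fingers": 0.55},
  ],
)

```text
clock: 18.38
tcp_pos: [0.5069, -0.0116, 0.0865]
orientation: [2.262, 2.178, -0.003]
contact_force: [0.3, -0.0, 0.7]
grip_width: 0.0388
```

```bash
python3 -c "
from h import *
where();pt(-22,-41,26)
im=imaging.grab_frame('wrist'); cv2.imwrite('pics/w18.png',im)"
```

```text
tray mm [-24.  -44.5  86.5] w 0.0388 F [ 0.3 -0.   0.7] t 18.38
clock 18.38 shift cm [0.36 0.2  6.05] rot [-0.   0.1 -0.5]
```

View pics/w18.png

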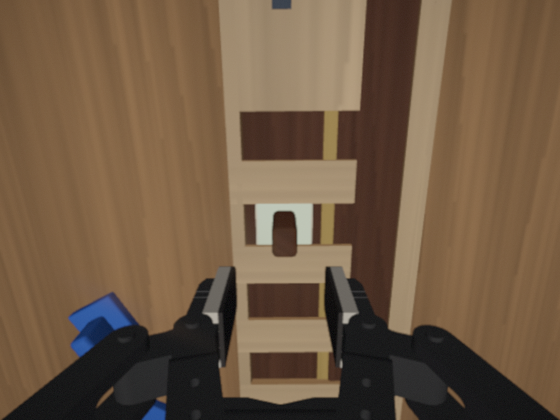

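Bay-2 post is at (285,233), ahead of the pads as expected. Descend.

>>> jog_arm(
  rows=[
    {"xyz": [0.3,0.1,1],"delta_rot": [0,0,-0.4],"fingers": 0.55},
    {"xyz": [0.35,0.2,3],"delta_rot": [0,0,-0.4],"fingers": 0.55},
    {"xyz": [0.35,0.2,5],"delta_rot": [0,0,-0.4],"fingers": 0.55},
    {"xyz": [0.35,0.2,5.9],"delta_rot": [0,0,-0.4],"fingers": 0.55},
    {"xyz": [0.35,0.2,5.9],"delta_rot": [0,0,-0.4],"fingers": 0.55},
  ],
)

```text
clock: 18.85
tcp_pos: [0.5079, -0.0065, 0.0235]
orientation: [-2.251, -2.188, 0.009]
contact_force: [0.4, -0.9, 1.2]
grip_width: 0.0383
```

```bash
python3 -c "
from h import *
where();pt(-22,-41,26)
im=imaging.grab_frame('wrist'); cv2.imwrite('pics/w19.png',im)"
```

```text
tray mm [-23.2 -39.4  23.5] w 0.0383 F [ 0.4 -0.9  1.2] t 18.85
clock 18.85 shift cm [-0.16  0.11 -0.25] rot [-0.3  0.2  0. ]
```

View pics/w19.png

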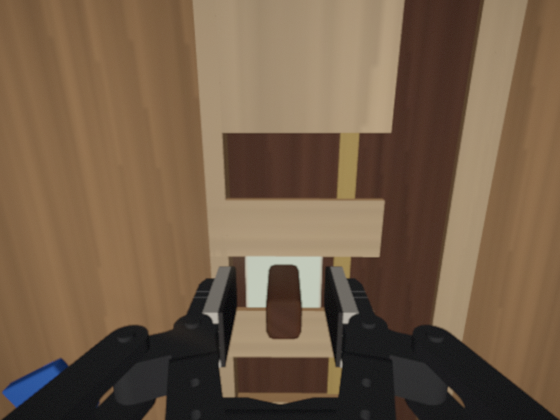

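>>> jog_arm(
  rows=[
    {"xyz": [-0.1,0.1,-0.2],"delta_rot": [0,0,0],"fingers": 0.7},
    {"xyz": [-0.1,0.1,-0.2],"delta_rot": [0,0,0],"fingers": 0.8},
    {"xyz": [-0.1,0.1,-0.2],"delta_rot": [0,0,0],"fingers": 0.9},
    {"xyz": [-0.1,0.1,-0.2],"delta_rot": [0,0,0],"fingers": 1},
    {"xyz": [-0.1,0.1,-0.2],"delta_rot": [0,0,0],"fingers": 1},
  ],
  grip_force=30,
)

```text
clock: 19.32
tcp_pos: [0.5107, -0.0077, 0.0276]
orientation: [2.253, 2.189, -0.004]
contact_force: [-0.4, 1.3, 7.2]
grip_width: 0.0132
```

```bash
python3 -c "
from h import *
where();pt(35,-41,28)"
```

```text
tray mm [-20.4 -40.5  27.6] w 0.0132 F [-0.4  1.3  7.2] t 19.32
clock 19.32 shift cm [-0.05  5.54 -0.05] rot [-0.1  0.1 -0. ]
```

>>> jog_arm(
  rows=[
    {"xyz": [0,0.8,0],"delta_rot": [0,0,0],"fingers": 1},
    {"xyz": [0,2,0],"delta_rot": [0,0,0],"fingers": 1},
    {"xyz": [0,3.2,0],"delta_rot": [0,0,0],"fingers": 1},
    {"xyz": [0,4.4,0],"delta_rot": [0,0,0],"fingers": 1},
    {"xyz": [0,5.5,0],"delta_rot": [0,0,0],"fingers": 1},
  ],
)

```text
clock: 19.73
tcp_pos: [0.5664, -0.0092, 0.0278]
orientation: [2.253, 2.189, -0.004]
contact_force: [0.3, 0.5, -1.0]
grip_width: 0.0134
```

```bash
python3 -c "
from h import *
where();pt(35,105,28)
im=imaging.grab_frame('wrist'); cv2.imwrite('pics/w20.png',im)"
```

```text
tray mm [ 35.4 -40.3  27.8] w 0.0134 F [ 0.3  0.5 -1. ] t 19.73
clock 19.73 shift cm [14.53 -0.03 -0.05] rot [-0.1  0.1  0. ]
```

View pics/w20.png

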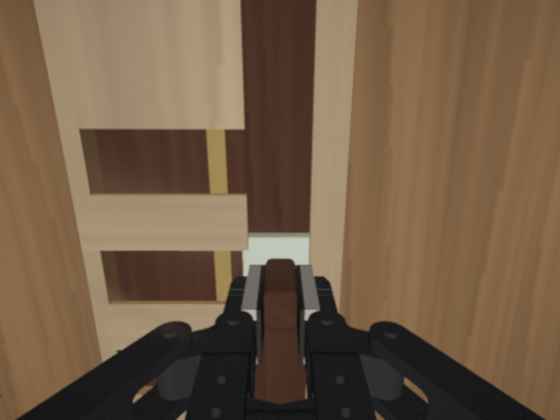

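>>> jog_arm(
  rows=[
    {"xyz": [1.5,0,0],"delta_rot": [0,0,0],"fingers": 1},
    {"xyz": [4.5,0,0],"delta_rot": [0,0,0],"fingers": 1},
    {"xyz": [7.5,0,0],"delta_rot": [0,0,0],"fingers": 1},
    {"xyz": [10.5,0,0],"delta_rot": [0,0,0],"fingers": 1},
    {"xyz": [12.5,0,0],"delta_rot": [0,0,0],"fingers": 1},
  ],
)

```text
clock: 20.2
tcp_pos: [0.5717, 0.1193, 0.0277]
orientation: [2.249, 2.192, -0.0]
contact_force: [0.2, -0.0, 0.1]
grip_width: 0.0135
```

```bash
python3 -c "
from h import *
where();pt(35,107,28)
im=imaging.grab_frame('wrist'); cv2.imwrite('pics/w21.png',im)"
```

```text
tray mm [36.9 88.3 27.7] w 0.0135 F [ 0.2 -0.   0.1] t 20.2
clock 20.2 shift cm [ 1.88 -0.18 -0.03] rot [0.  0.1 0.2]
```

View pics/w21.png

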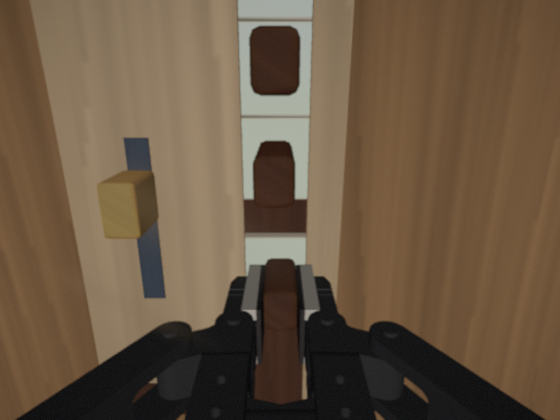

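>>> jog_arm(
  rows=[
    {"xyz": [0.5,-0.15,0],"delta_rot": [0,0,0],"fingers": 1},
    {"xyz": [1,-0.15,0],"delta_rot": [0,0,0],"fingers": 1},
    {"xyz": [1.4,-0.15,0],"delta_rot": [0,0,0],"fingers": 1},
    {"xyz": [1.8,-0.15,0],"delta_rot": [0,0,0],"fingers": 1},
    {"xyz": [2.0,-0.15,0],"delta_rot": [0,0,0],"fingers": 1},
  ],
)

```text
clock: 20.67
tcp_pos: [0.5704, 0.1381, 0.0278]
orientation: [2.247, 2.191, -0.005]
contact_force: [-2.4, -12.7, 5.0]
grip_width: 0.0132
```

```bash
python3 -c "
from h import *
where()
im=imaging.grab_frame('wrist'); cv2.imwrite('pics/w22.png',im)"
```

```text
tray mm [ 35.1 107.   27.8] w 0.0132 F [ -2.4 -12.7   5. ] t 20.67
```

View pics/w22.png

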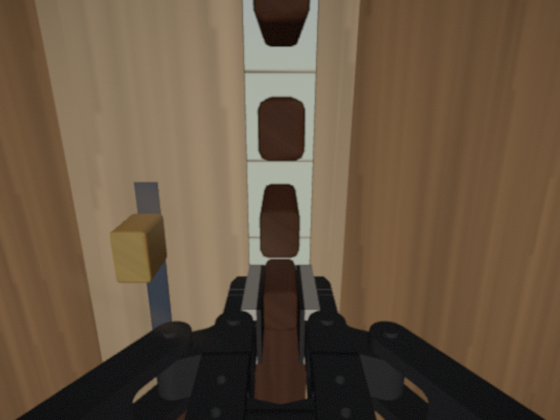

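Four are in file and touching. Last is bay 5 (stand_26).

>>> jog_arm(
  rows=[
    {"xyz": [-0.1,0,0],"delta_rot": [0,0,0],"fingers": 0.55},
    {"xyz": [-0.1,0,0],"delta_rot": [0,0,0],"fingers": 0.55},
    {"xyz": [-0.1,0,-1.5],"delta_rot": [0,0,0],"fingers": 0.55},
    {"xyz": [-0.1,0,-4],"delta_rot": [0,0,0],"fingers": 0.55},
    {"xyz": [-2,0,-6],"delta_rot": [0,0,0],"fingers": 0.55},
  ],
)

```text
clock: 21.13
tcp_pos: [0.5699, 0.1225, 0.0884]
orientation: [2.243, 2.198, -0.003]
contact_force: [0.6, -0.3, 0.6]
grip_width: 0.0387
```

```bash
python3 -c "
from h import *
where();pt(-22,-203,85)"
```

```text
tray mm [35.1 91.4 88.4] w 0.0387 F [ 0.6 -0.3  0.6] t 21.13
clock 21.13 shift cm [-29.39  -5.97   0.4 ] rot [-0.   0.1  0.5]
```

>>> jog_arm(
  rows=[
    {"xyz": [-3.5,-0.8,0],"delta_rot": [0,0,0.5],"fingers": 0.55},
    {"xyz": [-7,-1.6,0],"delta_rot": [0,0,0.5],"fingers": 0.55},
    {"xyz": [-11,-2.5,0],"delta_rot": [0,0,0.5],"fingers": 0.55},
    {"xyz": [-15,-3.5,0],"delta_rot": [0,0,0.5],"fingers": 0.55},
    {"xyz": [-19,-4.5,0],"delta_rot": [0,0,0.5],"fingers": 0.55},
  ],
)

```text
clock: 21.55
tcp_pos: [0.5206, -0.0679, 0.089]
orientation: [2.252, 2.189, -0.001]
contact_force: [-0.1, -1.0, 0.7]
grip_width: 0.0387
```

```bash
python3 -c "
from h import *
where();pt(-22,-203,75)"
```

```text
tray mm [  -8.7 -100.4   89. ] w 0.0387 F [-0.1 -1.   0.7] t 21.55
clock 21.55 shift cm [-10.26  -1.34   1.41] rot [0.  0.1 0. ]
```

>>> jog_arm(
  rows=[
    {"xyz": [-4,-0.5,0],"delta_rot": [0,0,0],"fingers": 0.55},
    {"xyz": [-7.5,-1,0],"delta_rot": [0,0,0],"fingers": 0.55},
    {"xyz": [-9.5,-1.3,0.6],"delta_rot": [0,0,0],"fingers": 0.55},
    {"xyz": [-10.2,-1.3,1.4],"delta_rot": [0,0,0],"fingers": 0.55},
    {"xyz": [-10.2,-1.3,1.4],"delta_rot": [0,0,0],"fingers": 0.55},
  ],
)

```text
clock: 21.97
tcp_pos: [0.5037, -0.1712, 0.0742]
orientation: [2.257, 2.185, -0.003]
contact_force: [-0.4, -0.1, -0.4]
grip_width: 0.0385
```

```bash
python3 -c "
from h import *
where();pt(-22,-203,26)
im=imaging.grab_frame('wrist'); cv2.imwrite('pics/w23.png',im)"
```

```text
tray mm [ -22.6 -204.1   74.2] w 0.0385 F [-0.4 -0.1 -0.4] t 21.97
clock 21.97 shift cm [0.12 0.06 4.82] rot [-0.1  0.1 -0.2]
```

View pics/w23.png

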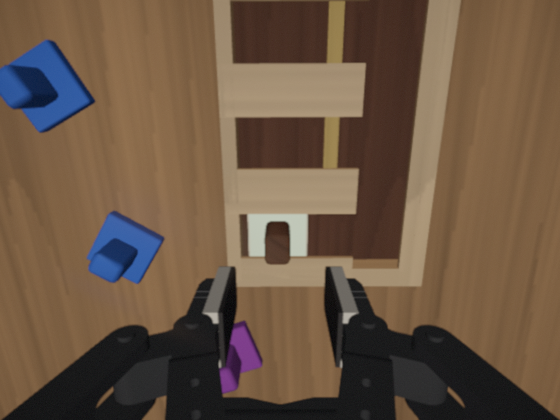

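The white stand_26 in bay 5 is at (278,240). The purple look-alike at (237,350) is about 80 mm behind the fingers, so it is clear.

>>> jog_arm(
  rows=[
    {"xyz": [0.1,0,1],"delta_rot": [0,0,-0.2],"fingers": 0.55},
    {"xyz": [0.1,0,2.5],"delta_rot": [0,0,-0.2],"fingers": 0.55},
    {"xyz": [0.1,0,4],"delta_rot": [0,0,-0.2],"fingers": 0.55},
    {"xyz": [0.1,0,4.8],"delta_rot": [0,0,-0.2],"fingers": 0.55},
    {"xyz": [0.1,0,4.8],"delta_rot": [0,0,-0.2],"fingers": 0.55},
  ],
)

```text
clock: 22.43
tcp_pos: [0.5035, -0.166, 0.0245]
orientation: [-2.245, -2.193, 0.004]
contact_force: [0.6, -0.1, -0.2]
grip_width: 0.0386
```

```bash
python3 -c "
from h import *
where();pt(-22,-203,25)
im=imaging.grab_frame('wrist'); cv2.imwrite('pics/w24.png',im)"
```

```text
tray mm [ -22.9 -198.9   24.5] w 0.0386 F [ 0.6 -0.1 -0.2] t 22.43
clock 22.43 shift cm [-0.41  0.09 -0.06] rot [-0.3 -0.   0.3]
```

View pics/w24.png

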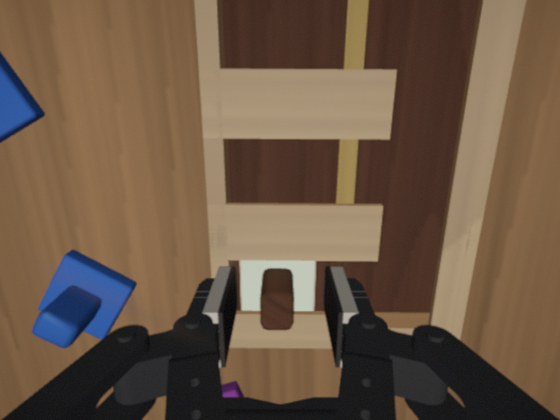

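>>> jog_arm(
  rows=[
    {"xyz": [-0.4,-0.05,-0.05],"delta_rot": [0,0,0.2],"fingers": 0.55},
    {"xyz": [-0.4,-0.05,-0.05],"delta_rot": [0,0,0.2],"fingers": 0.75},
    {"xyz": [-0.4,-0.05,-0.05],"delta_rot": [0,0,0.2],"fingers": 0.85},
    {"xyz": [-0.4,-0.05,-0.05],"delta_rot": [0,0,0.2],"fingers": 1},
    {"xyz": [-0.4,-0.05,-0.05],"delta_rot": [0,0,0.2],"fingers": 1},
  ],
  grip_force=30,
)

```text
clock: 22.9
tcp_pos: [0.5039, -0.1709, 0.0267]
orientation: [-2.251, -2.189, 0.002]
contact_force: [-1.5, 0.0, 5.1]
grip_width: 0.0127
```

```bash
python3 -c "
from h import *
where();pt(35,-203,26)"
```

```text
tray mm [ -22.5 -203.8   26.7] w 0.0127 F [-1.5  0.   5.1] t 22.9
clock 22.9 shift cm [0.08 5.75 0.05] rot [-0.1 -0.   0.1]
```

>>> jog_arm(
  rows=[
    {"xyz": [0.05,0.8,0],"delta_rot": [0,0,0],"fingers": 1},
    {"xyz": [0.05,2,0],"delta_rot": [0,0,0],"fingers": 1},
    {"xyz": [0.05,3.2,0],"delta_rot": [0,0,0],"fingers": 1},
    {"xyz": [0.05,4.4,0],"delta_rot": [0,0,0],"fingers": 1},
    {"xyz": [0.05,5.6,0],"delta_rot": [0,0,0],"fingers": 1},
  ],
)

```text
clock: 23.32
tcp_pos: [0.5598, -0.172, 0.0267]
orientation: [-2.251, -2.188, 0.003]
contact_force: [-2.8, -0.2, 5.1]
grip_width: 0.013
```

```bash
python3 -c "
from h import *
where();pt(35,69,26)
im=imaging.grab_frame('wrist'); cv2.imwrite('pics/w25.png',im)"
```

```text
tray mm [  33.5 -203.3   26.7] w 0.013 F [-2.8 -0.2  5.1] t 23.32
clock 23.32 shift cm [27.23  0.17  0.09] rot [-0.2 -0.   0. ]
```

View pics/w25.png

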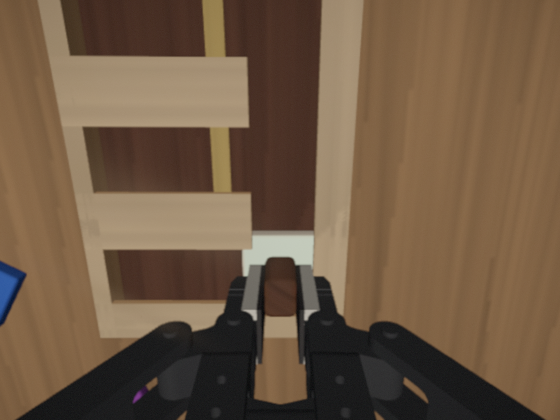

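>>> jog_arm(
  rows=[
    {"xyz": [1.5,0.1,0],"delta_rot": [0,0,0],"fingers": 1},
    {"xyz": [4.5,0.1,0],"delta_rot": [0,0,0],"fingers": 1},
    {"xyz": [7.5,0.1,0],"delta_rot": [0,0,0],"fingers": 1},
    {"xyz": [10.5,0.1,0],"delta_rot": [0,0,0],"fingers": 1},
    {"xyz": [13.5,0.1,0],"delta_rot": [0,0,0],"fingers": 1},
  ],
)

```text
clock: 23.78
tcp_pos: [0.5672, -0.0355, 0.0268]
orientation: [2.251, 2.191, 0.0]
contact_force: [1.2, 0.2, -1.1]
grip_width: 0.013
```

```bash
python3 -c "
from h import *
where();pt(35,69,26)"
```

```text
tray mm [ 36.9 -66.7  26.8] w 0.013 F [ 1.2  0.2 -1.1] t 23.78
clock 23.78 shift cm [13.57 -0.17  0.08] rot [0.  0.  0.1]
```

>>> jog_arm(
  rows=[
    {"xyz": [2.5,-0.15,0],"delta_rot": [0,0,0],"fingers": 1},
    {"xyz": [5,-0.15,0],"delta_rot": [0,0,0],"fingers": 1},
    {"xyz": [7.5,-0.15,0],"delta_rot": [0,0,0],"fingers": 1},
    {"xyz": [10,-0.15,0],"delta_rot": [0,0,0],"fingers": 1},
    {"xyz": [11.5,-0.15,0],"delta_rot": [0,0,0],"fingers": 1},
  ],
)

```text
clock: 24.2
tcp_pos: [0.5686, 0.0828, 0.0267]
orientation: [-2.248, -2.194, -0.002]
contact_force: [0.9, -0.0, 0.1]
grip_width: 0.0131
```

```bash
python3 -c "
from h import *
where();pt(35,71,26)
im=imaging.grab_frame('wrist'); cv2.imwrite('pics/w26.png',im)"
```

```text
tray mm [34.9 51.7 26.7] w 0.0131 F [ 0.9 -0.   0.1] t 24.2
clock 24.2 shift cm [1.93 0.02 0.07] rot [ 0.  -0.1  0.3]
```

View pics/w26.png

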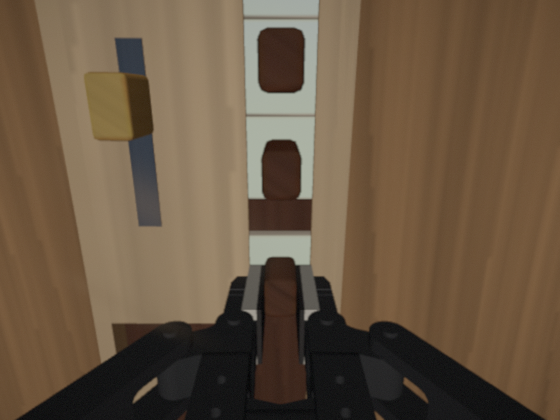

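>>> jog_arm(
  rows=[
    {"xyz": [0.5,0,0],"delta_rot": [0,0,0],"fingers": 1},
    {"xyz": [1,0,0],"delta_rot": [0,0,0],"fingers": 1},
    {"xyz": [1.4,0,0],"delta_rot": [0,0,0],"fingers": 1},
    {"xyz": [1.8,0,0],"delta_rot": [0,0,0],"fingers": 1},
    {"xyz": [2.0,0,0],"delta_rot": [0,0,0],"fingers": 1},
  ],
)

```text
clock: 24.67
tcp_pos: [0.569, 0.1008, 0.0269]
orientation: [2.247, 2.193, -0.002]
contact_force: [-0.8, -12.1, 4.5]
grip_width: 0.013
```

```bash
python3 -c "
from h import *
where()
im=imaging.grab_frame('wrist'); cv2.imwrite('pics/w27.png',im)"
```

```text
tray mm [34.8 69.7 26.9] w 0.013 F [ -0.8 -12.1   4.5] t 24.67
```

View pics/w27.png

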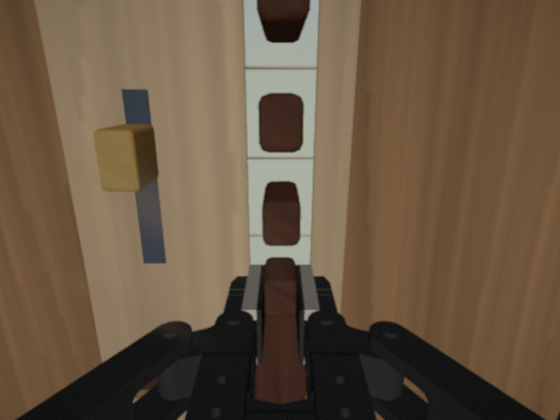

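All five are in and touching. Release and rise for an overview before closing the gate.

>>> jog_arm(
  rows=[
    {"xyz": [-0.05,0,0],"delta_rot": [0,0,0],"fingers": 0.55},
    {"xyz": [-0.05,0,0],"delta_rot": [0,0,0],"fingers": 0.55},
    {"xyz": [-0.05,0,-1.5],"delta_rot": [0,0,0],"fingers": 0.55},
    {"xyz": [-0.05,0,-5],"delta_rot": [0,0,0],"fingers": 0.55},
    {"xyz": [-0.05,-2,-9],"delta_rot": [0,0,0],"fingers": 0.55},
  ],
)

```text
clock: 25.13
tcp_pos: [0.5521, 0.1008, 0.1144]
orientation: [2.247, 2.191, -0.003]
contact_force: [0.5, 1.0, 2.2]
grip_width: 0.0382
```

```bash
python3 -c "
from h import *
where();pt(-22,127,110)
ci=imaging.camera_info('wrist');im=imaging.grab_frame('wrist'); cv2.imwrite('pics/w28.png',im)
p=np.load('tray.npy')
print([ (d['conf'],R.from_euler('z',-p[2]).apply(atz(ci,d['position'],.0325)-[p[0],p[1],0])*1000) for d in imaging.tip_of('wrist','gate_grip')])
im=imaging.grab_frame('side'); cv2.imwrite('pics/s28.png',cv2.resize(im[150:320,200:370],None,fx=3.5,fy=3.5,interpolation=cv2.INTER_CUBIC))"
```

```text
tray mm [ 17.8  69.2 114.4] w 0.0382 F [0.5 1.  2.2] t 25.13
clock 25.13 shift cm [ 5.8  -3.96  0.42] rot [0.1 0.2 0.2]
[(0.8, array([-21.2544251, 128.2210726,  32.5      ]))]
```

View pics/w28.png

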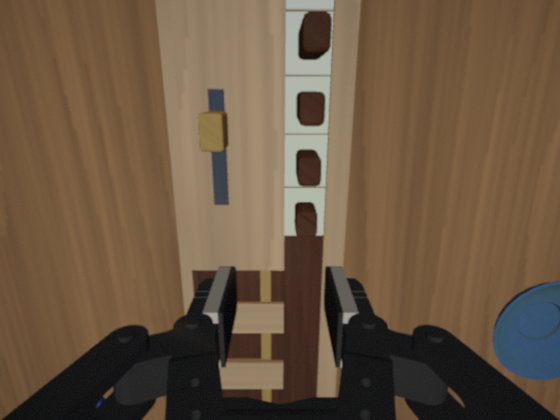

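View pics/s28.png

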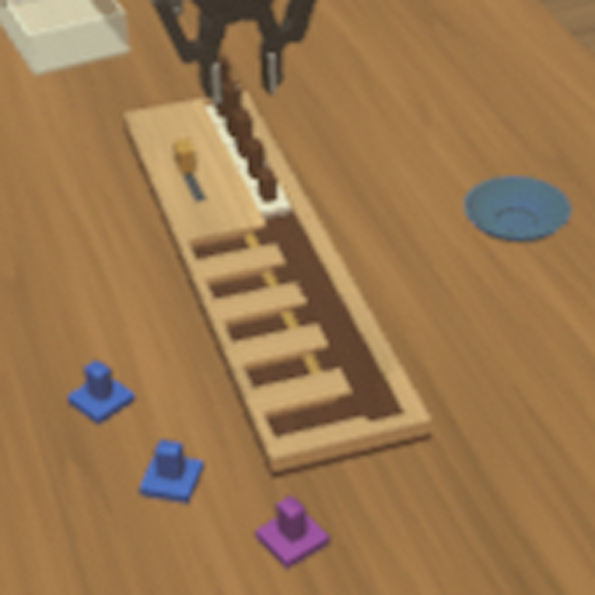

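Bays are empty and the gate reads 128 (open). All five stand in order at the left. Now the gate grip.

>>> jog_arm(
  rows=[
    {"xyz": [2,-1.5,0],"delta_rot": [0,0,0.2],"fingers": 0.55},
    {"xyz": [4.5,-3,0],"delta_rot": [0,0,0.2],"fingers": 0.55},
    {"xyz": [5.8,-4,1],"delta_rot": [0,0,0.2],"fingers": 0.55},
    {"xyz": [5.8,-4,3],"delta_rot": [0,0,0.2],"fingers": 0.55},
    {"xyz": [5.8,-4,5],"delta_rot": [0,0,0.2],"fingers": 0.55},
  ],
)

```text
clock: 25.7
tcp_pos: [0.5121, 0.1625, 0.0649]
orientation: [2.247, 2.192, 0.006]
contact_force: [0.3, 0.8, -0.5]
grip_width: 0.038
```

```bash
python3 -c "
from h import *
where();pt(-22,127,26)"
```

```text
tray mm [-23.9 129.7  64.9] w 0.038 F [ 0.3  0.8 -0.5] t 25.7
clock 25.7 shift cm [-0.28  0.17  3.89] rot [ 0.2 -0.1  0.2]
```

>>> jog_arm(
  rows=[
    {"xyz": [-0.2,0.15,1],"delta_rot": [0.2,0,0.2],"fingers": 0.55},
    {"xyz": [-0.2,0.15,2.5],"delta_rot": [0.2,0,0.2],"fingers": 0.55},
    {"xyz": [-0.2,0.15,3.7],"delta_rot": [0.2,0,0.2],"fingers": 0.55},
    {"xyz": [-0.2,0.15,3.7],"delta_rot": [0.2,0,0.2],"fingers": 0.55},
    {"xyz": [-0.2,0.15,3.7],"delta_rot": [0.2,0,0.2],"fingers": 0.55},
  ],
)

```text
clock: 26.12
tcp_pos: [0.5134, 0.1599, 0.0271]
orientation: [-2.253, -2.188, 0.001]
contact_force: [-0.3, -0.1, -0.0]
grip_width: 0.0383
```

```bash
python3 -c "
from h import *
where();pt(-22,127,26)
im=imaging.grab_frame('wrist'); cv2.imwrite('pics/w29.png',im)"
```

```text
tray mm [-22.6 127.1  27.1] w 0.0383 F [-0.3 -0.1 -0. ] t 26.12
clock 26.12 shift cm [-0.01  0.06  0.11] rot [-0.1 -0.   0. ]
```

View pics/w29.png

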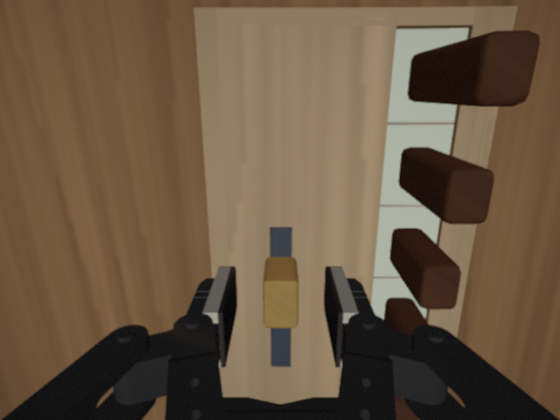

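>>> jog_arm(
  rows=[
    {"xyz": [0,0,0],"delta_rot": [0,0,0],"fingers": 0.7},
    {"xyz": [0,0,0],"delta_rot": [0,0,0],"fingers": 0.8},
    {"xyz": [0,0,0],"delta_rot": [0,0,0],"fingers": 0.9},
    {"xyz": [0,0,0],"delta_rot": [0,0,0],"fingers": 1},
    {"xyz": [0,0,0],"delta_rot": [0,0,0],"fingers": 1},
  ],
  grip_force=30,
)

```text
clock: 26.58
tcp_pos: [0.5136, 0.1602, 0.0287]
orientation: [-2.252, -2.188, -0.002]
contact_force: [-3.0, -0.7, 4.9]
grip_width: 0.0131
```

>>> jog_arm(
  rows=[
    {"xyz": [-0.5,0,0],"delta_rot": [0,0,0],"fingers": 1},
    {"xyz": [-1.1,0,0],"delta_rot": [0,0,0],"fingers": 1},
    {"xyz": [-1.7,0,0],"delta_rot": [0,0,0],"fingers": 1},
    {"xyz": [-2.2,0,0],"delta_rot": [0,0,0],"fingers": 1},
    {"xyz": [-2.5,0,0],"delta_rot": [0,0,0],"fingers": 1},
  ],
)

```text
clock: 27.0
tcp_pos: [0.5128, 0.1342, 0.0288]
orientation: [-2.253, -2.187, -0.002]
contact_force: [-0.9, 1.6, -1.2]
grip_width: 0.0134
```

```bash
python3 -c "
from h import *
where()"
```

```text
tray mm [-22.3 101.5  28.8] w 0.0134 F [-0.9  1.6 -1.2] t 27.0
```

Continue until the stop is felt.

>>> jog_arm(
  rows=[
    {"xyz": [-0.1,0,0],"delta_rot": [0,0,0],"fingers": 1},
    {"xyz": [-0.2,0,0],"delta_rot": [0,0,0],"fingers": 1},
    {"xyz": [-0.3,0,0],"delta_rot": [0,0,0],"fingers": 1},
    {"xyz": [-0.4,0,0],"delta_rot": [0,0,0],"fingers": 1},
    {"xyz": [-0.4,0,0],"delta_rot": [0,0,0],"fingers": 1},
  ],
)

```text
clock: 27.42
tcp_pos: [0.5128, 0.1331, 0.0288]
orientation: [-2.249, -2.188, -0.005]
contact_force: [-0.0, 9.3, -3.8]
grip_width: 0.0134
```

```bash
python3 -c "
from h import *
where()"
```

```text
tray mm [-22.3 100.4  28.8] w 0.0134 F [-0.   9.3 -3.8] t 27.42
```

At the stop (about 27 mm travel, 9 N). Release, retreat and check.

>>> jog_arm(
  rows=[
    {"xyz": [0,0,0],"delta_rot": [0,0,0],"fingers": 0.6},
    {"xyz": [0,0,0],"delta_rot": [0,0,0],"fingers": 0.6},
    {"xyz": [0,0,-2],"delta_rot": [0,0,0],"fingers": 0.6},
    {"xyz": [0,0,-6],"delta_rot": [0,0,0],"fingers": 0.6},
    {"xyz": [0,0,-10],"delta_rot": [0,0,0],"fingers": 0.6},
  ],
)

```text
clock: 27.83
tcp_pos: [0.5118, 0.1308, 0.1291]
orientation: [-2.251, -2.186, 0.001]
contact_force: [0.4, 0.9, 0.8]
grip_width: 0.0338
```

>>> jog_arm(
  rows=[
    {"xyz": [0,0.5,-3],"delta_rot": [0,0,0],"fingers": 0.6},
    {"xyz": [0,1,-7],"delta_rot": [0,0,0],"fingers": 0.6},
    {"xyz": [0,1.5,-11],"delta_rot": [0,0,0],"fingers": 0.6},
    {"xyz": [0,2,-14],"delta_rot": [0,0,0],"fingers": 0.6},
    {"xyz": [0,2,-16],"delta_rot": [0,0,0],"fingers": 0.6},
  ],
)

```text
clock: 28.25
tcp_pos: [0.5343, 0.1285, 0.2928]
orientation: [-2.255, -2.185, -0.005]
contact_force: [0.4, -0.2, -0.4]
grip_width: 0.034
```

```bash
python3 - <<'E'
from h import *
where()
ci=imaging.camera_info('wrist');im=imaging.grab_frame('wrist'); cv2.imwrite('pics/w30.png',im)
p=np.load('tray.npy'); inv=lambda w:np.round(R.from_euler('z',-p[2]).apply(w-[p[0],p[1],0])*1000,1)
print([(round(d['conf'],2),inv(atz(ci,d['position'],.0325))) for d in imaging.tip_of('wrist','gate_grip')])
print([(round(d['conf'],2),np.round(d['position']),inv(atz(ci,d['position'],.006))) for d in imaging.tip_of('wrist','stand_58')])
im=imaging.grab_frame('side'); cv2.imwrite('pics/s30.png',cv2.resize(im[150:320,200:370],None,fx=3.5,fy=3.5,interpolation=cv2.INTER_CUBIC))
im=imaging.grab_frame('top'); cv2.imwrite('pics/t30.png',im)
E
```

```text
tray mm [ -0.7  96.3 292.8] w 0.034 F [ 0.4 -0.2 -0.4] t 28.25
[(0.79, array([-23. , 100.9,  32.5])), (0.51, array([ 31.2, 112.2,  32.5]))]
[(0.95, array([311., 120.]), array([ 35.4, 146.2,   6. ])), (0.94, array([312.,  58.]), array([ 34.1, 212.5,   6. ])), (0.89, array([313.,  90.]), array([ 36.2, 178.8,   6. ])), (0.64, array([310., 153.]), array([ 35.5, 108.7,   6. ])), (0.62, array([309., 187.]), array([34.3, 68.2,  6. ])), (0.61, array([173., 317.]), array([-147.9, -114.9,    6. ]))]
```

View pics/w30.png

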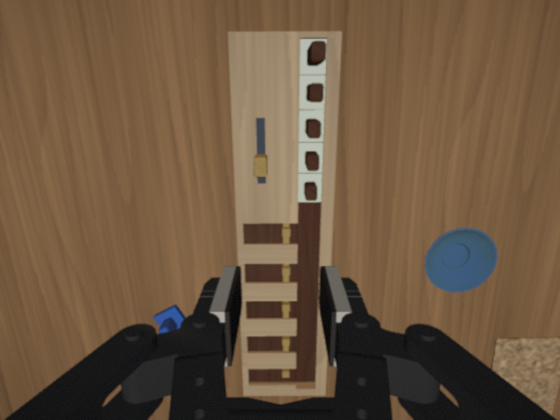

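View pics/s30.png

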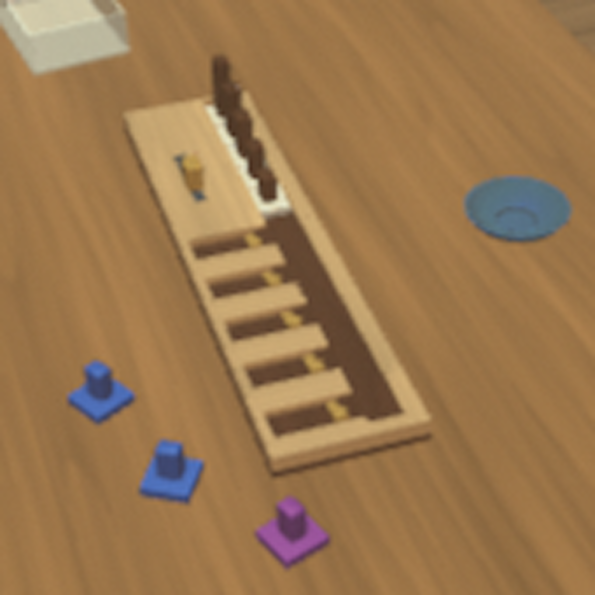

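View pics/t30.png

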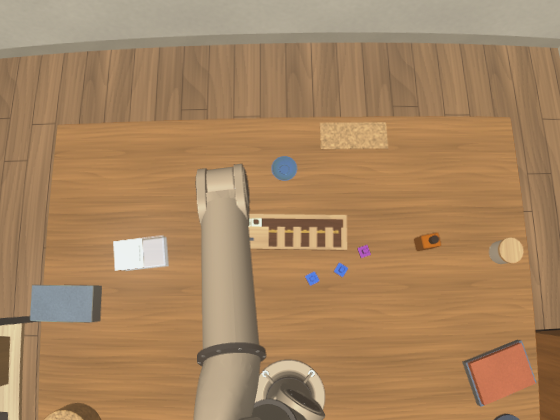

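>>> jog_arm(
  rows=[
    {"xyz": [0,0,0],"delta_rot": [0,0,0],"fingers": 0.6},
    {"xyz": [0,0,0],"delta_rot": [0,0,0],"fingers": 0.6},
    {"xyz": [0,0,0],"delta_rot": [0,0,0],"fingers": 0.6},
    {"xyz": [0,0,0],"delta_rot": [0,0,0],"fingers": 0.6},
    {"xyz": [0,0,0],"delta_rot": [0,0,0],"fingers": 0.6},
  ],
)

```text
clock: 28.92
tcp_pos: [0.5316, 0.1291, 0.2878]
orientation: [-2.252, -2.184, 0.004]
contact_force: [-0.1, -0.2, 0.3]
grip_width: 0.0342
```

```bash
python3 - <<'E'
from h import *
im=imaging.grab_frame('wrist'); a=cv2.imread('pics/w30.png').astype(int)
ci=imaging.camera_info('wrist'); p=np.load('tray.npy'); inv=lambda w:np.round(R.from_euler('z',-p[2]).apply(w-[p[0],p[1],0])*1000,1)
print([(round(d['conf'],2),inv(atz(ci,d['position'],.0325))) for d in imaging.tip_of('wrist','gate_grip')])
print([(round(d['conf'],2),inv(atz(ci,d['position'],.006))) for d in imaging.tip_of('wrist','stand_58')])
cv2.imwrite('pics/w31.png',cv2.resize(im[20:220,210:360],None,fx=2.9,fy=2.9,interpolation=cv2.INTER_CUBIC))
print(r.hand_in())
E
```

```text
[(0.58, array([-23.4, 104.3,  32.5]))]
[(0.95, array([ 37.1, 142.6,   6. ])), (0.85, array([ 34.2, 209.3,   6. ])), (0.8, array([29.5, 68.9,  6. ])), (0.75, array([ 38.9, 182.4,   6. ])), (0.67, array([-146.5, -117.2,    6. ])), (0.66, array([ 34.4, 104.1,   6. ]))]
the job is handed in; nothing more can be done
None
```

The gate is slid back and locked, and all five stands are in the display part. From the left end they run 58, 50, 42, 34, 26. I handed the job in at about 29 s.

- **Gate:** I pulled it open until it stopped, at about 27 mm. I closed it until it stopped again, with the grip at tray y of about 100.4 mm under 9 N. It began the run about 6 mm from fully locked.
- **Stands:** the last pictures put their centres at tray y of about 212, 179, 146, 109 and 68 mm. The last tile's near edge is then about 50 mm, clear of the 33 mm limit, and the teeth stand in the mouths of the empty bays.
- **Other things:** the bottle, dish, box and the blue and purple look-alikes look unmoved. I noticed no knock and no slackening of the grip.

**Readings that disagreed:** the two last network readings of the gate grip were y = 100.9 and y = 104.3 mm. I trust the felt stop and the teeth seen in the bay mouths over the second one. One stand read tray x = 29.5 mm instead of 35, and I took that as network scatter because it was firmly in the row. I saved a last close-up picture but handed in without viewing it.

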